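Gang up brass blanks in a swing-arm cam clamp

ROBOT

A 7-joint arm with a two-finger parallel gripper is mounted at the origin on a cart in front of the work surface, level with it; the furniture and walls round the work are solid. World frame = base frame: x ahead of the robot, y to its left, z up, the work surface at z = 0. Lengths are in m, angles in rad, forces in N, time in s.
With the tool pointing down it reaches from about 0.4 to 0.85 m from the base axis. Payload 4.5 kg.
Tool frame: the origin (TCP) lies on the centre line of the jaws, within the pads' length; the fingertips stand 14 mm ahead of it and the grasp point (between the pads) lies 5 mm behind it; z points along the fingers, y is the line along which they close (so a half turn about z gives the same grasp; the last joint's range is limited). The gripper opens to 88 mm and grips with 3 to 60 N. Pads are 18 mm wide; open, the fingers measure 123 mm over their backs; the gripper's body (75 mm by 187 mm) begins 45 mm behind the grasp point.
Start: joints at [0.034, 0.689, -0.195, 1.565, 0.157, 0.902, -0.215], TCP at [0.625, 0, 0.253] pointing down, gripper open.
Joint ranges: [-3.01, 3.01], [-0.46, 2.08], [-1.47, 1.51], [0.13, 2.56], [-1, 4.14], [0.04, 2.09], [-2.66, 2.66]. Speed limits (rad/s): [2.57, 2.57, 3.14, 3.14, 3.14, 3.14, 3.14].

INTERFACE

Orientations are given as a unit quaternion [w, x, y, z].
In Python, from bench import r gives the robot as it stands.
- The arm moves only by the shell command python3 -m jog 'ROWS' [OPENING]. ROWS is JSON, a list of rows, each an object of numbers: "dx", "dy", "dz": the shift along the tool's x, y, z as a fraction of full scale; "wx", "wy", "wz": the turn, a rotation vector about the tool's x, y, z as a fraction of full scale. A call has 1 to 12 rows; each row shifts and turns the commanded pose from where the row before left it, along the tool's axes as they then stand; what a row does not reach is not made up. Full scale, the value 1, is 40 mm for a shift and 6 degrees for a turn. A row lasts 1/12 s, in which the tool goes at most 41.7 mm and 7.16 degrees, less where a joint would pass 70% of its speed; a pose out of reach is approached as far as the arm can. A call with a number of a shift or a turn outside -1 to 1 is refused whole. A call with a gripper value outside its range is refused whole. OPENING is the opening, from 0 (shut) to 1 (fully open), set as the call begins (- or left out, the last holds). The fingers move at their own pace and stop on an object; the grip force is fixed at half the most. Time passes only in rows, so rows that do not move let the fingers close. It gives the time, the measured TCP pose, the force, the opening and the grip force at its end, in the units of the state.
- r.get_obs(): the state, without advancing time (a new reading comes with each control period).
- r.snapshot(name): name is "scene" or "side" or "wrist"; returns (picture, depth): 384x512x3 uint8, blue, green, red; 384x512 float32, m along the optical axis (not along the pixel's ray), 0 where there is no reading.
- r.camera_info(name): a dict with "fx", "fy", "cx", "cy" (pixels), "R" (3x3) and "t" (3): a world point X has camera coordinates R X + t. Camera axes: x right, y down, z forward; pixel columns grow to the right and rows downward; lengths in m; the calibration is good to about 2 mm. The wrist camera is an equidistant fisheye: a pixel r from the principal point sees the ray r / f radians off the axis. A picture is of the moment at which its call begins: read the wrist's pose just before it. camera_info takes no time and is no camera call; for the wrist camera it gives the pose at the moment of the call.
- r.job_done(): hands the job in; it is judged then, once.
Trained networks look in the newest picture that a camera, given by its name, has taken for a name from the list of things; names that differ only in an ending like _2 or _b are one class to them, and where a whole thing is asked for, a point or a joint stands for the part that bears it (a point fixed in the world has none). Each returns a list of dicts, best first, with "p" (0 to 1); they miss things now and then, are a little off and sometimes report something else, mostly with a low value. They report only what shows in the picture. A call takes as long as a camera call.
- r.cut_out(camera, name): "region" (384x512 bool, what is visible of it) and "extent" ([centre column, centre row, width, height] in pixels, round what is visible of it).
The state is a dict: "t": time; "q": joint angles; "joint_vel": joint speeds; "joint_torque": joint torques, N m; "eef_pos": TCP position; "eef_rot": TCP orientation; "contact_force": force on the tool from outside, world axes, zero at the start; "ft_torque": the same for the moment, N m; "finger_gap": opening from 0.0 (shut) to 1.0 (fully open); "finger_force": force on a finger pad.
Only numpy, scipy, OpenCV 4.12 (cv2) and the standard library are available. Lean on these libraries where they do the work, as an engineer would, in place of code of your own. Each camera call takes 0.05 s, during which the arm holds its last target. There are 200 camera calls.

TASK

Pull the retaining pin out of the crate's staple, lift the lid off, and put both down on the bench clear of the crate and the clamp (the lid may lie across the iron's cord or lean on something). Take every brass blank out of the crate and stack them squarely, one on another, in the nest between the locating pins of the swing-arm clamp; then swing its arm over the stack until it stops and, with the lever still up, turn the knurled nut until the rubber foot just touches the top blank. Last, flip the cam lever fully down so that the pack is locked; never turn the nut while the lever is down, and leave the jar, the calliper and the round tin alone.

Things in the scene. Friction and masses are not known exactly. Their poses are not given: they have to be found in the camera images.
- crate: Plywood crate, fixed, 144 (x) x 160 (y) mm, rim 60 mm, inner floor 20 mm above the bench (14 mm feet), walls 6 mm; origin on the bench under its centre, hasp on its -x side. Blanks lie flat inside, long sides along x, at about x = +-33, y = +-30 mm: 29 mm free to the side walls, 30 mm between the columns. Ribs 5 mm high hold them but leave the middle 30 mm of their long sides free for fingers.
- staple (a point): Middle of the opening of the steel staple (an upright loop of 5 mm rod, across the crate's x) in front of the crate's -x wall. The opening is 11 mm wide; its top bar's underside is 9.5 mm above the top of the lid's steel leaf.
- lid: Lift-off plywood lid, 144 x 160 x 6 mm, 0.24 kg, on 5 mm cleats that sit inside the crate. Origin: centre of the cleats' underside (z = 0 lying flat on the bench, 55 mm up on the crate); axes as the crate's. Slotted steel leaf on the -x side (100 mm wide, out to x = -107, top at 14 mm) drops over the staple. Pin out, it lifts straight up. Free bench for it: handle near x 0.66, y -0.02 m.
- lid_handle (a point): Middle of the lid's wooden handle bar, 10 x 10 mm in section, 86 mm long along the lid's y; 40 mm above the lid's origin, 29 mm clear above the panel and 12 mm towards the hasp from the panel's centre, near the centre of mass.
- retaining_pin: Steel pin, 6 mm thick, with a red tab at its end. Origin: under the middle of the shank, at the staple when it is in; the shank lies along the pin's y, tip at y = +28 mm; the tab is at the other end, -y. It lies on the lid's leaf and comes out of the staple when pulled straight along its own -y (tab end first) by 32 mm or more. 0.03 kg. Bench before the crate is free for it.
- pin_grip (a point): Grip point in the red tab: 8 mm thick along the pin's x, 18 mm long along its y, 24 mm high; the point is 14 mm above the pin's underside and 37 mm from the origin along -y.
- pin_shank (a point): Point on the shank's axis at the pin's origin; at the staple while the pin is in.
- clamp_base: Base plate of the swing-arm cam clamp, 84 (x) x 140 (y) x 12 mm, fixed to the bench. Origin: underside, on the axis of its steel column (18 mm thick, top 118 mm above the bench) about which the arm swings; +y points to the nest, 62 mm away. Locating pins, 6 mm thick, 30 mm high, stand at (x, y) = (20, 41), (20, 83) and (0, 29) mm.
- nest (a point): Centre of the nest, on the base plate's top (12 mm above the bench). The blanks lie here flat, one on another, long sides along the base's y; a blank centred here has 2 mm to each locating pin.
- clamp_swing (a joint): Swing of the arm about the column, rad: 0 = nose (foot and lever) over the nest, at its stop; grows clockwise seen from above, to 2.5; it starts parked at about 1.9 to 2.3. Stiff enough to stay where it is left (0.12 N m). Push it round by the side of its nose: two cheeks, 26 mm over all, from the bar's underside to 6 mm above the lever's pivot.
- clamp_nut (a joint): Angle of the knurled brass nut, rad, 0 to 8.4: grows clockwise seen from above and lowers the whole arm by 20 mm a turn (3.18 mm per rad). 0.2 N m of friction; it stays where it is left. At 0 the foot is 38 mm above the base plate's top.
- nut_grip (a point): Middle of the knurled nut: 40 mm in diameter, 16 mm high, on the column's axis, above the arm; it moves down with the arm. The column sticks up through it (never higher than 118 mm above the bench).
- clamp_lever (a joint): Angle of the red cam lever about its pivot on the arm's nose, rad: 0 = upright (open), 1.57 = lying flat, pointing away from the column (clamped). It pushes the foot down by 3.2 mm per rad, 5 mm in all, and stays where it is left (0.14 N m; some 3 N at its end while clamping).
- lever_pivot (a point): Pivot of the lever on the arm's nose, 62 mm from the column's axis, 20 mm above the bar's underside; axis level and square to the arm.
- lever_tip (a point): End of the cam lever, 64 mm from its pivot along the lever; the lever is 14 mm wide across the arm and 8 to 11 mm thick.
- clamp_foot (a joint): How far the sprung rubber foot is pushed in, m: 0 = free, to 0.008; 4 N per mm. A foot that just touched before the lever went over reads about 0.003 (12 N) after, for the pack yields a little; the lock force is right from 1.75 to 4.5 mm (7 to 18 N).
- foot_tip (a point): Underside of the rubber foot (16 mm in diameter) at the nose, 62 mm from the column's axis; its height tells the gap to the top blank.
- blank_1: Brass blank, 56 x 30 x 8 mm, 0.12 kg, with two dark punch marks on each face. Origin: centre of its underside; x along the 56 mm, z through the thickness. Two to four of the four are there (None: absent).
- blank_2: Brass blank, 56 x 30 x 8 mm, 0.12 kg, with two dark punch marks on each face. Origin: centre of its underside; x along the 56 mm, z through the thickness. Two to four of the four are there (None: absent).
- blank_3: Brass blank, 56 x 30 x 8 mm, 0.12 kg, with two dark punch marks on each face. Origin: centre of its underside; x along the 56 mm, z through the thickness. Two to four of the four are there (None: absent).
- blank_4: Brass blank, 56 x 30 x 8 mm, 0.12 kg, with two dark punch marks on each face. Origin: centre of its underside; x along the 56 mm, z through the thickness. Two to four of the four are there (None: absent).
- flux_jar: Bystander: white jar with a green lid, 58 mm in diameter, 50 mm high; origin under its centre.
- calliper: Bystander: steel calliper lying flat, 60 x 158 x 12 mm, long along its y; origin under its centre.
- salve_tin: Bystander: flat round tin with a tan label on its lid, 62 mm in diameter, 18 mm high; origin under its centre.

How it is judged:
On the way, in this order (a step that is already met when the one before it is completed fails the run):
1. the retaining pin is out of the staple (distance between pin_shank and staple above 0.035 m), for 0.1 s.
2. the lid is off the crate and down on the bench (height (world z) of lid below 0.09 m and horizontal distance between lid and crate above 0.15 m), for 0.2 s.
3. every blank lies in the nest (horizontal distance between each of blank_1, blank_2, blank_3, blank_4 and nest below 0.006 m and angle between the x axis of each of blank_1, blank_2, blank_3, blank_4 and the y axis of clamp_base, either way round below 0.12 rad and (angle between blank_1's own z axis and vertical below 0.08 rad or angle between blank_1's own z axis and vertical above 3.06 rad) and (angle between blank_2's own z axis and vertical below 0.08 rad or angle between blank_2's own z axis and vertical above 3.06 rad) and (angle between blank_3's own z axis and vertical below 0.08 rad or angle between blank_3's own z axis and vertical above 3.06 rad) and (angle between blank_4's own z axis and vertical below 0.08 rad or angle between blank_4's own z axis and vertical above 3.06 rad)), for 0.3 s.
4. the arm is over the stack and the nut has brought the foot down to the top blank, lever still up (value of joint clamp_swing below 0.12 rad and value of joint clamp_lever below 0.5 rad and (z of foot_tip in the frame of blank_1 between -0.003 and 0.011 m or z of foot_tip in the frame of blank_2 between -0.003 and 0.011 m or z of foot_tip in the frame of blank_3 between -0.003 and 0.011 m or z of foot_tip in the frame of blank_4 between -0.003 and 0.011 m)), for 0.2 s.
At the end, for the whole second after the job is handed in: Blanks stacked in the nest within 6 mm and 0.12 rad of its middle, arm at its stop (0.12 rad), lever past 1.4 rad, foot pressing 7 to 18 N; pin and lid on the bench, the lid's origin over 15 cm from the crate's middle and under 90 mm up, the pin's over 85 mm from it and under 30 mm up (all of step 2 and all of step 3 and height (world z) of retaining_pin below 0.03 m and horizontal distance between retaining_pin and crate above 0.085 m and linear speed of each of lid, retaining_pin below 0.02 m/s and value of joint clamp_swing below 0.12 rad and value of joint clamp_lever above 1.4 rad and contact force between clamp_foot and anything else between 7 and 18 N); the robot touches nothing.
It fails at once if the nut is turned while the lever is down (value of joint clamp_lever above 1 rad and (velocity of joint clamp_nut above 0.4 rad/s or velocity of joint clamp_nut below -0.4 rad/s)).
It fails at once if the jar, the calliper or the round tin is pushed more than 3 cm or the jar tipped (distance of any of flux_jar, calliper, salve_tin from where it was at the start of the episode above 0.03 m or angle between flux_jar's own z axis and vertical above 0.5 rad).
Of blank_1, blank_2, blank_3, blank_4 only 2 to 4 are there at a start; the rules pass over those that are not, and their reading is None.
At some moment in a run one of blank_1, blank_2, blank_3, blank_4 may be knocked a few centimetres aside while the robot is not near it.
Once in a run the grip may slacken for a moment while it holds something.
It also fails if it takes over 208 s, if anything falls off the work surface, if the arm or the gripper's body presses on something with over 40 N, if the wrist force passes 120 N, or if a joint passes its speed limit or range.

## Working session

There is one attempt and no reset: what is moved stays moved. The work goes in short steps, Python scripts to look and compute and a shell command to move; the robot and the scene stay as the last step left them, time stands still between calls to the robot, and variables do not carry over. Pictures are saved under pics/ and viewed, at most 14 in all, crops included, and the job is handed in when it is done.

```bash
ls; mkdir -p pics
cat > h.py <<'E'
import numpy as np, cv2, sys
from bench import r
from scipy.spatial.transform import Rotation as Ro
def snap(cam,name=None):
    ci=r.camera_info(cam); p,d=r.snapshot(cam)
    if name: cv2.imwrite('pics/'+name+'.png',p)
    return p,d,ci
def world(ci,u,v,z,fish=False):
    u=np.asarray(u,float);v=np.asarray(v,float);z=np.asarray(z,float)
    x=(u-ci['cx'])/ci['fx'];y=(v-ci['cy'])/ci['fy']
    if fish:
        th=np.hypot(x,y);k=np.where(th>1e-6,np.tan(th)/np.maximum(th,1e-9),1);x=x*k;y=y*k
    P=np.stack([x*z,y*z,z],-1)
    return (P-np.array(ci['t']))@np.array(ci['R'])
def pts(d,ci,fish=False,mask=None):
    m=d>0
    if mask is not None:m&=mask
    v,u=np.nonzero(m)
    return world(ci,u,v,d[v,u],fish)
def st():
    o=r.get_obs();R=Ro.from_quat(np.roll(o['eef_rot'],-1)).as_matrix()
    return o,R
def go(target,yaw=None):
    """print tool-axis shift in units of rows for a world target; yaw= desired world angle of tool y axis (mod pi)"""
    o,R=st();d=R.T@(np.array(target)-o['eef_pos'])/0.04
    a=np.degrees(np.arctan2(R[1,1],R[0,1]))
    s='total rows units dx,dy,dz: %s  yaw_y %.1f tilt %.3f'%(np.round(d,2),a,R[2,2])
    if yaw is not None:
        e=(np.degrees(yaw)-a+90)%180-90; s+=' wz units %.2f'%(-e/6)
    print(s)
E
python3 - <<'E'
from h import *
o,R=st();print(o['eef_pos'],R.round(3),o['t'])
S={}
for c in ('scene','side','wrist'):
    p,d,ci=snap(c,c+'0');S[c]=1
    print(c,ci['fx'],np.round(-np.array(ci['R']).T@ci['t'],3))
    P=None
    for n in ('crate','lid','lid_handle','retaining_pin','pin_grip','clamp_base','nut_grip','clamp_lever','clamp_swing','flux_jar','calliper','salve_tin','blank_1'):
        L=r.cut_out(c,n)
        for k in L[:2]:
            if k['p']<.3: continue
            Q=pts(d,ci,c=='wrist',k['region'])
            if len(Q): print(' ',n,round(k['p'],2),np.round(k['extent']),np.round(np.median(Q,0),3),np.percentile(Q,3,0).round(3),np.percentile(Q,97,0).round(3))
a=[cv2.imread(f'pics/{c}0.png') for c in S]
cv2.imwrite('pics/all0.png',cv2.resize(np.vstack([np.hstack(a[:2]),np.hstack([a[2],a[2]*0])]),(800,600)))
E
```

```text
pics
[ 6.24419966e-01 -4.44160274e-05  2.51943494e-01] [[-0.     1.    -0.002]
 [ 1.     0.    -0.   ]
 [-0.    -0.002 -1.   ]] 0.0
scene 402.0124324406201 [ 0.252 -0.543  0.722]
  crate 0.92 [184. 186.  87.  52.] [0.521 0.086 0.041] [0.428 0.053 0.014] [0.629 0.167 0.07 ]
  lid 0.57 [185. 174.  81.  57.] [0.518 0.141 0.067] [0.437 0.066 0.062] [0.609 0.239 0.098]
  lid_handle 0.73 [182. 177.  76.  58.] [0.519 0.143 0.068] [0.437 0.068 0.065] [0.607 0.236 0.099]
  retaining_pin 0.56 [172. 193.  30.   9.] [0.483 0.079 0.077] [0.449 0.069 0.069] [0.493 0.121 0.094]
  clamp_base 0.84 [233. 256.  74.  53.] [ 0.487 -0.113  0.014] [ 0.418 -0.157  0.008] [ 0.566 -0.072  0.123]
  nut_grip 0.49 [214. 244.  22.  21.] [ 0.464 -0.098  0.096] [ 0.454 -0.106  0.087] [ 0.487 -0.075  0.099]
  clamp_lever 0.79 [202. 261.  13.  27.] [ 0.421 -0.13   0.11 ] [ 0.415 -0.136  0.082] [ 0.432 -0.124  0.148]
  clamp_swing 0.63 [211. 264.  26.  35.] [ 0.424 -0.129  0.086] [ 0.412 -0.14   0.054] [ 0.468 -0.096  0.147]
  flux_jar 0.65 [294. 174.  25.  25.] [0.764 0.019 0.047] [0.746 0.002 0.007] [0.796 0.054 0.0
[... 3181 characters left out ...]
52 [127. 249.  39.  40.] [ 0.435 -0.112  0.074] [ 0.428 -0.121  0.065] [ 0.485 -0.07   0.088]
  flux_jar 0.66 [379. 144.  53.  46.] [0.769 0.032 0.049] [0.748 0.006 0.005] [0.8   0.057 0.051]
  calliper 0.57 [233. 322.  53.  30.] [ 0.584 -0.265  0.007] [ 0.543 -0.291 -0.001] [ 0.622 -0.236  0.012]
  salve_tin 0.67 [112. 150.  44.  48.] [0.428 0.024 0.016] [ 0.398 -0.004  0.003] [0.453 0.05  0.018]
  salve_tin 0.3 [131. 242.  28.  24.] [ 0.476 -0.072  0.095] [ 0.457 -0.086  0.082] [ 0.489 -0.066  0.097]
  blank_1 0.6 [121.  92.  42.  50.] [0.486 0.083 0.075] [0.452 0.07  0.071] [0.497 0.122 0.093]
  blank_1 0.53 [184.  83. 167.  79.] [0.572 0.103 0.047] [0.462 0.055 0.017] [0.632 0.138 0.082]
```

View pics/all0.png

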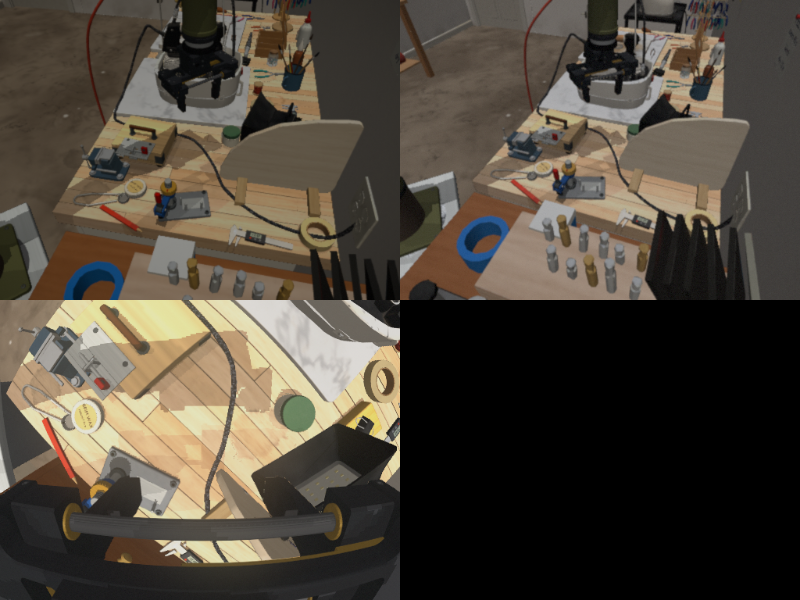

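The pictures show the crate at the left (pin tab red, wrist ~(100,382)), the clamp at wrist ~(130,480), and a standing screen near the calliper. I'll build an orthographic map to get the geometry.

```bash
cat >> h.py <<'E'
def ortho(cams,x0=.33,x1=.93,y0=-.4,y1=.35,res=.0015):
    H=int((x1-x0)/res);W=int((y1-y0)/res);col=np.zeros((H,W,3),np.uint8);z=np.full((H,W),-1.)
    for c in cams:
        p,d,ci=snap(c);Q=pts(d,ci,c=='wrist');C=p[d>0]
        if c=='wrist':
            o,_=st(); k=Q[:,2]<o['eef_pos'][2]-.03;Q=Q[k];C=C[k]
        i=((x1-Q[:,0])/res).astype(int);j=((y1-Q[:,1])/res).astype(int)
        k=(i>=0)&(i<H)&(j>=0)&(j<W)&(Q[:,2]<.5);i,j,Q,C=i[k],j[k],Q[k],C[k]
        s=np.argsort(Q[:,2]);i,j,Q,C=i[s],j[s],Q[s],C[s]
        m=Q[:,2]>z[i,j];i,j,Q,C=i[m],j[m],Q[m],C[m]
        z[i,j]=Q[:,2];col[i,j]=C
    return col,z
E
python3 - <<'E'
from h import *
c,z=ortho(('scene','side','wrist'))
h=cv2.applyColorMap(np.clip(z/.25*255,0,255).astype(np.uint8),cv2.COLORMAP_JET);h[z<-.5]=0
c=cv2.dilate(c,np.ones((2,2)));im=np.hstack([c,h])
for X in np.arange(.4,.91,.1):cv2.putText(im,'%.1f'%X,(0,int((.93-X)/.0015)),0,.4,(255,255,255))
for Y in np.arange(-.4,.31,.1):cv2.putText(im,'%.1f'%Y,(int((.35-Y)/.0015),395),0,.35,(255,255,255))
cv2.imwrite('pics/o1.png',cv2.resize(im,(800,320)))
# fits
Q=[];N=[];Hd=[]
for cn in ('scene','side','wrist'):
    p,d,ci=snap(cn);A=pts(d,ci,cn=='wrist')
    b=A[(abs(A[:,0]-.52)<.13)&(abs(A[:,1]-.15)<.12)]
    Hd=b[(b[:,2]>.089)&(b[:,2]<.11)];pl=b[(abs(b[:,2]-.066)<.008)]
    n,bins=np.histogram(b[:,2],np.arange(.0,.13,.004));
    print(cn,cv2.minAreaRect((Hd[:,:2]*1000).astype(np.float32)),Hd.max(0),cv2.minAreaRect((pl[:,:2]*1000).astype(np.float32)))
    hsv=cv2.cvtColor(p,cv2.COLOR_BGR2HSV)
    red=((hsv[...,0]<8)|(hsv[...,0]>172))&(hsv[...,1]>140)&(hsv[...,2]>50)
    A=pts(d,ci,cn=='wrist',red);b=A[(abs(A[:,0]-.48)<.05)&(abs(A[:,1]-.09)<.05)]
    print(' tab',len(b),b.mean(0).round(4),np.percentile(b,[2,98],0).round(4).tolist(),cv2.minAreaRect((b[b[:,2]>.085][:,:2]*1000).astype(np.float32)))
E
```

```text
scene ((492.9293212890625, 127.32080841064453), (85.67735290527344, 85.87155151367188), 41.909278869628906) [0.54921745 0.18421319 0.10353632] ((499.24127197265625, 142.62246704101562), (212.99295043945312, 175.2626190185547), 40.20863723754883)
 tab 55 [0.4865 0.0734 0.0851] [[0.4808, 0.0674, 0.0719], [0.493, 0.0805, 0.0948]] ((487.1864013671875, 75.31369018554688), (7.5337018966674805, 16.74285316467285), 42.54924774169922)
side ((492.2807312011719, 125.29315948486328), (82.41764068603516, 83.43290710449219), 40.93430709838867) [0.54876433 0.1836234  0.10085595] ((498.3623352050781, 139.8521728515625), (213.10118103027344, 174.0642852783203), 39.88132095336914)
 tab 37 [0.4868 0.0721 0.0845] [[0.4814, 0.0657, 0.0726], [0.493, 0.0813, 0.0921]] ((486.6170349121094, 74.37611389160156), (7.569070816040039, 15.27357292175293), 38.398807525634766)
wrist ((495.5592956542969, 127.46407318115234), (84.63605499267578, 85.46847534179688), 41.30277633666992) [0.55258388 0.18579112 0.10148546] ((509.8746337890625, 125.88705444335938), (151.88084411621094, 246.8185272216797), 82.80509948730469)
 tab 99 [0.4901 0.077  0.0918] [[0.4836, 0.0701, 0.0896], [0.4962, 0.0844, 0.0936]] ((489.57232666015625, 76.99498748779297), (7.5449604988098145, 16.71381378173828), 43.19522476196289)
```

View pics/o1.png

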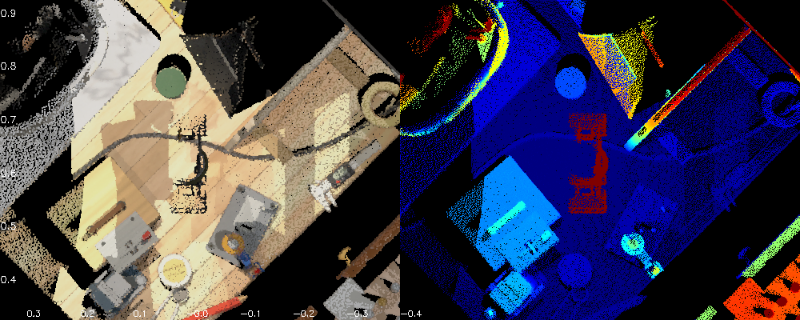

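The map shows everything turned by about 43°: tab at about (0.488, 0.076), crate centre near (0.53, 0.16), nut at (0.465, -0.095). Next I'll go above the tab for a close look.

```bash
python3 - <<'E'
from h import *
go([.488,.076,.20],np.radians(43))
E
python3 -m jog '[{"wz":-1},{"wz":-1},{"wz":-1},{"wz":-1},{"wz":-1},{"wz":-1},{"wz":-1},{"wz":-0.2}]' 0.4
python3 - <<'E'
from h import *
go([.488,.076,.20],np.radians(43))
E
```

```text
total rows units dx,dy,dz: [ 1.9  -3.43  1.32]  yaw_y 0.0 tilt -1.000 wz units -7.17
total rows units dx,dy,dz: [ 1.9  -3.43  1.32]  yaw_y 0.0 tilt -1.000 wz units -7.17validation failed for argument at $[0]...
```

```bash
python3 -m jog '[{"dx":0,"dy":0,"dz":0,"wx":0,"wy":0,"wz":-1}]' 0.4; echo; python3 -m jog '[{"wz":-1.0}]' ; echo; python3 -m jog --help | head -20
```

```text
t: 2.48
eef_pos: [0.625, 0.0002, 0.2528]
eef_rot: [0.0, 0.669, 0.743, -0.0]
contact_force: [-0.1, 0.2, 0.6]
finger_gap: 0.951
finger_force: 0.0

validation failed for argument at $[0]...
invalid input: not JSON, or not a number
```

```bash
python3 -m jog '[{"dx":0,"dy":0,"dz":0,"wx":0,"wy":0,"wz":-1},{"dx":0,"dy":0,"dz":0,"wx":0,"wy":0,"wz":-1},{"dx":0,"dy":0,"dz":0,"wx":0,"wy":0,"wz":-1},{"dx":0,"dy":0,"dz":0,"wx":0,"wy":0,"wz":-1},{"dx":0,"dy":0,"dz":0,"wx":0,"wy":0,"wz":-1},{"dx":0,"dy":0,"dz":0,"wx":0,"wy":0,"wz":-1},{"dx":0,"dy":0,"dz":0,"wx":0,"wy":0,"wz":-0.2}]' 0.4
python3 - <<'E'
from h import *
go([.488,.076,.20],np.radians(43))
E
```

```text
t: 3.07
eef_pos: [0.625, -0.0002, 0.2527]
eef_rot: [-0.0, 0.396, 0.918, 0.0]
contact_force: [0.1, 0.1, -0.2]
finger_gap: 0.419
finger_force: 0.0
total rows units dx,dy,dz: [ 3.74 -1.18  1.32]  yaw_y 43.4 tilt -1.000 wz units 0.06
```

```bash
python3 -m jog '[{"dx":0.9,"dy":-0.3,"dz":0.3,"wx":0,"wy":0,"wz":0},{"dx":0.9,"dy":-0.3,"dz":0.3,"wx":0,"wy":0,"wz":0},{"dx":0.9,"dy":-0.3,"dz":0.3,"wx":0,"wy":0,"wz":0},{"dx":0.9,"dy":-0.3,"dz":0.3,"wx":0,"wy":0,"wz":0},{"dx":0.1,"dy":0,"dz":0.1,"wx":0,"wy":0,"wz":0},{"dx":0,"dy":0,"dz":0,"wx":0,"wy":0,"wz":0}]' 0.4
cat >> h.py <<'E'
def rect(Q):
    """centre (m), long side, short side, long axis angle deg"""
    (c,s,a)=cv2.minAreaRect((Q[:,:2]*1000).astype(np.float32))
    if s[0]<s[1]: s=s[::-1];a+=90
    return np.round(c,1)/1000,np.round(s,1),round(((a+90)%180)-90,1)
E
python3 - <<'E'
from h import *
p,d,ci=snap('wrist','w2')
A=pts(d,ci,True)
L=r.cut_out('wrist','lid')[0];print(L['p'],L['extent'])
b=pts(d,ci,True,L['region']);c0=np.median(b,0)
h=b[(b[:,2]>.09)&(b[:,2]<.112)];print('handle',rect(h),np.median(h[:,2]))
pl=b[abs(b[:,2]-.067)<.006];print('panel',rect(pl))
hsv=cv2.cvtColor(p,cv2.COLOR_BGR2HSV)
red=((hsv[...,0]<8)|(hsv[...,0]>172))&(hsv[...,1]>140)&(hsv[...,2]>50)
t=pts(d,ci,True,red);t=t[(np.hypot(t[:,0]-.488,t[:,1]-.076)<.03)]
tt=t[t[:,2]>np.percentile(t[:,2],90)-.004];print('tab',rect(tt),t[:,2].max(),len(tt))
go([.488,.076,.20],np.radians(43))
E
```

```text
t: 3.57
eef_pos: [0.4861, 0.0764, 0.2002]
eef_rot: [-0.001, 0.396, 0.918, -0.001]
contact_force: [0.4, -0.7, 0.7]
finger_gap: 0.4
finger_force: 0.0
0.59 [332.0, 147.8, 190.4, 171.9]
handle (array([0.4961, 0.1355]), array([85. , 81.9]), -58.9) 0.09874039284550701
panel (array([0.5179, 0.148 ]), array([179. , 160.3]), 40.3)
tab (array([0.4893, 0.0775]), array([17.4,  6.8]), -51.4) 0.09365581130103937 152
total rows units dx,dy,dz: [ 0.06 -0.02  0.03]  yaw_y 43.1 tilt -1.000 wz units 0.02
```

View pics/w2.png

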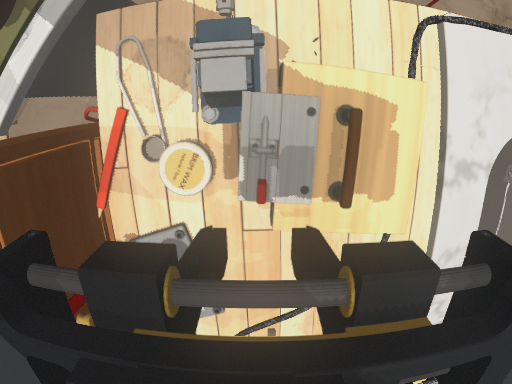

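The picture shows the tab at (261,190), the staple at (264,147) and the handle at (352,158), all tilted by about 4° in the image. I'll set the yaw to 39° and go down.

```bash
python3 -m jog '[{"dx":0,"dy":0.08,"dz":0,"wx":0,"wy":0,"wz":0.67},{"dx":0,"dy":0,"dz":0.9,"wx":0,"wy":0,"wz":0},{"dx":0,"dy":0,"dz":0.9,"wx":0,"wy":0,"wz":0},{"dx":0,"dy":0,"dz":0,"wx":0,"wy":0,"wz":0}]' 0.4
python3 - <<'E'
from h import *
p,d,ci=snap('wrist')
hsv=cv2.cvtColor(p,cv2.COLOR_BGR2HSV)
red=((hsv[...,0]<8)|(hsv[...,0]>172))&(hsv[...,1]>140)&(hsv[...,2]>50)
t=pts(d,ci,True,red);t=t[(np.hypot(t[:,0]-.488,t[:,1]-.076)<.03)]
tt=t[t[:,2]>.088];print('tab',rect(tt),t[:,2].max(),len(tt))
br=(hsv[...,2]<110)
A=pts(d,ci,True);h=A[(A[:,2]>.092)&(A[:,2]<.106)&(np.hypot(A[:,0]-.517,A[:,1]-.15)<.065)];h=h[(h[:,:2]-[.489,.0775])@[.777,.63]>.03]
print('handle',rect(h),np.median(h[:,2]),len(h))
go([*rect(tt)[0],.086],np.radians(39))
E
```

```text
t: 4.0
eef_pos: [0.4903, 0.0756, 0.1244]
eef_rot: [-0.002, 0.43, 0.903, -0.002]
contact_force: [-0.9, -0.7, 1.2]
finger_gap: 0.4
finger_force: 0.0
tab (array([0.4887, 0.0777]), array([17.3,  7.2]), -50.7) 0.093924270849022 338
handle (array([0.521 , 0.1514]), array([85.2, 11. ]), -49.7) 0.09865313350148952 2521
total rows units dx,dy,dz: [ 0.07 -0.01  1.02]  yaw_y 39.1 tilt -1.000 wz units 0.01
```

```bash
python3 -m jog '[{"dx":0.07,"dy":0,"dz":0.5,"wx":0,"wy":0,"wz":-0.2},{"dx":0,"dy":0,"dz":0.48,"wx":0,"wy":0,"wz":0},{"dx":0,"dy":0,"dz":0,"wx":0,"wy":0,"wz":0}]' 0.4
python3 -m jog '[{"dx":0,"dy":0,"dz":0,"wx":0,"wy":0,"wz":0},{"dx":0,"dy":0,"dz":0,"wx":0,"wy":0,"wz":0},{"dx":0,"dy":0,"dz":0,"wx":0,"wy":0,"wz":0},{"dx":0,"dy":0,"dz":0,"wx":0,"wy":0,"wz":0}]' 0
```

```text
t: 4.3
eef_pos: [0.4901, 0.079, 0.0892]
eef_rot: [0.0, 0.42, 0.907, -0.0]
contact_force: [-0.2, 0.4, -0.2]
finger_gap: 0.4
finger_force: 0.0
t: 4.63
eef_pos: [0.4902, 0.0793, 0.0909]
eef_rot: [0.001, 0.42, 0.908, 0.001]
contact_force: [0.3, -0.1, 0.2]
finger_gap: 0.117
finger_force: 0.1
```

```bash
python3 -m jog '[{"dx":0,"dy":0,"dz":0.1,"wx":0,"wy":0,"wz":0},{"dx":0,"dy":0,"dz":0,"wx":0,"wy":0,"wz":0},{"dx":0,"dy":0,"dz":0,"wx":0,"wy":0,"wz":0},{"dx":0,"dy":0,"dz":0,"wx":0,"wy":0,"wz":0}]' 0
```

```text
t: 4.97
eef_pos: [0.4892, 0.0786, 0.0872]
eef_rot: [0.001, 0.42, 0.908, -0.0]
contact_force: [-3.3, -1.6, 19.1]
finger_gap: 0.092
finger_force: 30.0
```

```bash
python3 -m jog '[{"dx":0,"dy":0,"dz":-0.06,"wx":0,"wy":0,"wz":0},{"dx":-0.2,"dy":0,"dz":0,"wx":0,"wy":0,"wz":0},{"dx":-0.3,"dy":0,"dz":0,"wx":0,"wy":0,"wz":0},{"dx":-0.3,"dy":0,"dz":0,"wx":0,"wy":0,"wz":0},{"dx":-0.3,"dy":0,"dz":0,"wx":0,"wy":0,"wz":0},{"dx":-0.3,"dy":0,"dz":0,"wx":0,"wy":0,"wz":0},{"dx":0,"dy":0,"dz":0,"wx":0,"wy":0,"wz":0}]' 0
python3 - <<'E'
from h import *
c=np.array([.530,.159]);x=np.array([.763,.647]);y=np.array([-.647,.763])
g=c-.088*x-.120*y;print(g);go([*g,.075],np.radians(40.3))
E
```

```text
t: 5.55
eef_pos: [0.5278, 0.035, 0.089]
eef_rot: [0.002, 0.421, 0.907, 0.001]
contact_force: [2.9, -2.8, 6.1]
finger_gap: 0.086
finger_force: 30.0
[0.540496 0.010504]
total rows units dx,dy,dz: [-0.67 -0.16  0.35]  yaw_y 40.2 tilt -1.000 wz units -0.01
```

```bash
python3 -m jog '[{"dx":-0.67,"dy":-0.16,"dz":0,"wx":0,"wy":0,"wz":0},{"dx":0,"dy":0,"dz":0.6,"wx":0,"wy":0,"wz":0},{"dx":0,"dy":0,"dz":0.6,"wx":0,"wy":0,"wz":0},{"dx":0,"dy":0,"dz":0.4,"wx":0,"wy":0,"wz":0},{"dx":0,"dy":0,"dz":0.08,"wx":0,"wy":0,"wz":0},{"dx":0,"dy":0,"dz":0,"wx":0,"wy":0,"wz":0}]' 0
python3 -m jog '[{"dx":0,"dy":0,"dz":0,"wx":0,"wy":0,"wz":0},{"dx":0,"dy":0,"dz":0,"wx":0,"wy":0,"wz":0},{"dx":0,"dy":0,"dz":-0.9,"wx":0,"wy":0,"wz":0},{"dx":0,"dy":0,"dz":-0.9,"wx":0,"wy":0,"wz":0},{"dx":0,"dy":0,"dz":-0.9,"wx":0,"wy":0,"wz":0},{"dx":0,"dy":0,"dz":-0.9,"wx":0,"wy":0,"wz":0},{"dx":0,"dy":0,"dz":0,"wx":0,"wy":0,"wz":0}]' 0.4
python3 - <<'E'
from h import *
p,d,ci=snap('wrist','w3')
A=pts(d,ci,True);h=A[(A[:,2]>.092)&(A[:,2]<.106)&(np.hypot(A[:,0]-.521,A[:,1]-.151)<.06)]
print('handle',rect(h),np.median(h[:,2]),len(h))
for k in r.cut_out('wrist','retaining_pin')[:2]:
    q=pts(d,ci,True,k['region']);print(k['p'],k['extent'],rect(q[q[:,2]<.04]) if (q[:,2]<.04).sum()>20 else q.mean(0),q.max(0))
go([*rect(h)[0],.19],np.radians(40.3))
E
```

```text
t: 6.05
eef_pos: [0.5379, 0.0119, 0.0209]
eef_rot: [0.0, 0.42, 0.908, -0.0]
contact_force: [0.2, 0.5, -0.0]
finger_gap: 0.089
finger_force: 30.0
t: 6.63
eef_pos: [0.5417, 0.0129, 0.171]
eef_rot: [0.005, 0.42, 0.908, 0.003]
contact_force: [0.8, 0.1, 0.1]
finger_gap: 0.397
finger_force: 0.0
handle (array([0.5243, 0.148 ]), array([77.9, 10.5]), -50.1) 0.09865317086821301 1494
0.74 [255.4, 148.4, 8.2, 77.7] (array([0.521 , 0.0331]), array([72. ,  6.9]), -49.2) [0.5463316  0.0611245  0.02467224]
0.61 [125.7, 211.2, 158.0, 97.9] (array([ 0.4494, -0.1677]), array([253.1, 104.7]), 61.0) [0.5370726  0.02252134 0.22727401]
total rows units dx,dy,dz: [ 2.83  1.92 -0.59]  yaw_y 40.3 tilt -1.000 wz units 0.01
```

```bash
python3 -m jog '[{"dx":0.98,"dy":0.64,"dz":0,"wx":0,"wy":0,"wz":0},{"dx":0.98,"dy":0.64,"dz":0,"wx":0,"wy":0,"wz":0},{"dx":0.99,"dy":0.64,"dz":0,"wx":0,"wy":0,"wz":0},{"dx":0,"dy":0,"dz":0.6,"wx":0,"wy":0,"wz":0},{"dx":0,"dy":0,"dz":0.6,"wx":0,"wy":0,"wz":0},{"dx":0,"dy":0,"dz":0.5,"wx":0,"wy":0,"wz":0},{"dx":0,"dy":0,"dz":0.33,"wx":0,"wy":0,"wz":0},{"dx":0,"dy":0,"dz":0,"wx":0,"wy":0,"wz":0}]' 0.4
python3 -m jog '[{"dx":0,"dy":0,"dz":0,"wx":0,"wy":0,"wz":0},{"dx":0,"dy":0,"dz":0,"wx":0,"wy":0,"wz":0},{"dx":0,"dy":0,"dz":0,"wx":0,"wy":0,"wz":0},{"dx":0,"dy":0,"dz":0,"wx":0,"wy":0,"wz":0},{"dx":0,"dy":0,"dz":0,"wx":0,"wy":0,"wz":0},{"dx":0,"dy":0,"dz":0,"wx":0,"wy":0,"wz":0},{"dx":0,"dy":0,"dz":-0.1,"wx":0,"wy":0,"wz":0},{"dx":0,"dy":0,"dz":-0.2,"wx":0,"wy":0,"wz":0},{"dx":0,"dy":0,"dz":-0.2,"wx":0,"wy":0,"wz":0},{"dx":0,"dy":0,"dz":0,"wx":0,"wy":0,"wz":0}]' 0
```

```text
t: 7.4
eef_pos: [0.52, 0.1359, 0.0833]
eef_rot: [-0.001, 0.419, 0.908, -0.002]
contact_force: [-4.5, -0.5, 15.4]
finger_gap: 0.403
finger_force: 7.4
t: 8.23
eef_pos: [0.5239, 0.1376, 0.1044]
eef_rot: [0.001, 0.419, 0.908, 0.002]
contact_force: [5.2, 4.8, -0.3]
finger_gap: 0.082
finger_force: 29.3
```

Run:
```python
from h import *
o,_=st();print(o['eef_pos'],o['finger_gap'],o['contact_force'])
a,d,ci=snap('scene');b,d2,c2=snap('wrist')
cv2.imwrite('pics/l4.png',np.hstack([cv2.resize(a[100:300,90:330],(400,333)),cv2.resize(b,(400,333))]))
```

```text
[0.52394526 0.1375702  0.10443449] 0.08215442187120729 [ 5.15745462  4.7724082  -0.27886163]
```

View pics/l4.png

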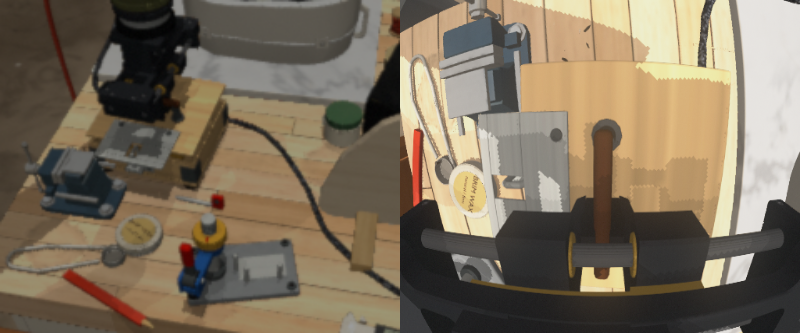

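The scene view shows the pin on the bench at (215,200) and the handle gripped. I'll lift the lid, then check the obstacles around where it will go.

```bash
python3 -m jog '[{"dx":0,"dy":0,"dz":-0.4,"wx":0,"wy":0,"wz":0},{"dx":0,"dy":0,"dz":-0.4,"wx":0,"wy":0,"wz":0},{"dx":0,"dy":0,"dz":-0.4,"wx":0,"wy":0,"wz":0},{"dx":0,"dy":0,"dz":-0.4,"wx":0,"wy":0,"wz":0},{"dx":0,"dy":0,"dz":-0.4,"wx":0,"wy":0,"wz":0},{"dx":0,"dy":0,"dz":0,"wx":0,"wy":0,"wz":0}]' 0
python3 - <<'E'
from h import *
c,z=ortho(('scene','side','wrist'),.5,.85,-.25,.15,.0025)
for X in np.arange(.52,.85,.02):
    i=int((.85-X)/.0025);row=[]
    for Y in np.arange(.12,-.22,-.02):
        j=int((.15-Y)/.0025);row.append('%4d'%round(1000*z[i-4:i+4,j-4:j+4].max()) if z[i-4:i+4,j-4:j+4].max()>-.5 else '   .')
    print('%.2f'%X,' '.join(row))
print('y .12 .. -.20')
E
```

```text
t: 8.83
eef_pos: [0.5219, 0.1351, 0.1852]
eef_rot: [0.001, 0.42, 0.907, -0.0]
contact_force: [-0.1, 0.2, -2.4]
finger_gap: 0.088
finger_force: 29.7
0.52  465  473  494  169  167   24   21    2    3   14   15   15   16   16   16    4    3
0.54  446  487  488  171    4   26   26    3    3    3   15   17   15   45   18   11    3
0.56  479  482  171  164    4    4    4    4    3    3   14   17   17   16   14    3    3
0.58  475  174  172    3    4    5    3    3    2    4    3   19   15    4    4    4    3
0.60  176  174    3    5    3    4    3    3    4    3    4    4    3    3    3    3    4
0.62  176    4    3    4    5    3    3    4    5    3    3    9   13   12   19   25   20
0.64    4    3    3    4    3    4    3    4    9   12   72   12   12   20   24   24   23
0.66   13   14   12   11   11   14   13   13   12   12  118  134   19   24   24   24    3
0.68   10   13   12   13   11   15    4    4    3    .  121  162  176   25   24    3    4
0.70    4    3    3    4    3    4    4    4   -1    .  179    .  191  198    4    5    3
0.72    4    4    4    4    4    3    4    3    .  183  184  166  189  208  216    3    4
0.74    4    4    4    2   53   52   31    .    .  185  180  169    .  211  229  232    3
0.76   25    3    3   53   53   54   53    .  184  183  174  164    .    .    .  238  242
0.78   26   25    3   53   53   54   52  181  185  178  167  160    .    .    .    .  246
0.80   25   26   24    .   53   53   44  184  181  174  164  159    .  208    .    .  246
0.82   27   26   26   24    3    .  183  183  175  167  161  157  209  210    .    .    .Traceback (most recent call last):
  File "<stdin>", line 6, in <module>
    return umr_maximum(a, axis, None, out, keepdims, initial, where)
ValueError: zero-size array to reduction operation maximum which has no identity
```

Run:
```python
from h import *
c=np.array([.530,.159]);x=np.array([.763,.647]);y=np.array([-.647,.763])
p,d,ci=snap('scene','s5');A=pts(d,ci);p2,d2,c2=snap('side');B=pts(d2,c2)
cv2.imwrite('pics/s5.png',cv2.resize(p[140:320,180:420],(800,600)))
for A in (A,B):
    k=(A[:,0]>.6)&(A[:,0]<.8)&(A[:,1]<-.04)&(A[:,1]>-.3)&(A[:,2]>.006)&(A[:,2]<.3);Q=A[k]
    cx=(Q[:,:2]-c)@x;cy=(Q[:,:2]-c)@y
    for a in np.arange(-.24,-.42,-.015):
        m=(cy<a)&(cy>a-.015)&(cx<-.02)
        h=np.histogram(Q[m,2],[.006,.015,.02,.03,.04,.06,.08,.1,.15,.2,.3])[0]
        print(round(a,3),'cx',np.percentile(cx[m],[5,50,95]).round(3) if m.any() else 0,h)
```

```text
-0.24 cx [-0.071 -0.056 -0.043] [40  0  0  0  0  0  0  0  0  0]
-0.255 cx [-0.088 -0.064 -0.057] [47 11 16 17 37 25  6  0  0  0]
-0.27 cx [-0.103 -0.062 -0.058] [49 12 20 16 42 44 46 41  0  0]
-0.285 cx [-0.113 -0.061 -0.058] [ 55  10  20  19  40  47  42 108   0   0]
-0.3 cx [-0.124 -0.06  -0.058] [ 44  20  41  19  37  48  43 126  41   0]
-0.315 cx [-0.146 -0.06  -0.057] [ 17  47 197  21  42  40  47 122 102   0]
-0.33 cx [-0.145 -0.058 -0.056] [ 28  50 155  23  38  45  43 120 143   0]
-0.345 cx [-0.151 -0.056 -0.054] [ 52   9  22  15  46  45  45 124 151  23]
-0.36 cx [-0.158 -0.055 -0.053] [ 53   9  23  18  41  42  47 121 144  64]
-0.375 cx [-0.223 -0.054 -0.051] [ 86  10  20  21  41  46  45 127 145  99]
-0.39 cx [-0.229 -0.053 -0.05 ] [110   9  18  20  41  45  46 128 145 132]
-0.405 cx [-0.175 -0.052 -0.049] [ 59  10  20  21  42  43  50 127 148 140]
-0.24 cx [-0.069 -0.055 -0.04 ] [26  0  0  0  0  0  0  0  0  0]
-0.255 cx [-0.087 -0.066 -0.063] [34  8 13 14 30 12  2  0  0  0]
-0.27 cx [-0.101 -0.064 -0.062] [40  6 18 13 37 40 33 22  0  0]
-0.285 cx [-0.112 -0.063 -0.059] [32  8 18 14 32 37 40 82  2  0]
-0.3 cx [-0.122 -0.062 -0.058] [ 32  24  16  19  36  36  38 107  28   0]
-0.315 cx [-0.146 -0.061 -0.058] [ 17 134  57  17  38  37  38 106  74   0]
-0.33 cx [-0.146 -0.06  -0.057] [ 38 113  56  16  37  37  37 107 107   0]
-0.345 cx [-0.147 -0.058 -0.055] [ 43   9  18  17  38  41  38 108 129  10]
-0.36 cx [-0.059 -0.057 -0.054] [ 36   8  21  16  37  37  41 108 125  43]
-0.375 cx [-0.172 -0.055 -0.053] [ 65   6  20  18  38  39  41 113 127  73]
-0.39 cx [-0.229 -0.054 -0.052] [ 79  12  19  17  36  39  42 111 129 104]
-0.405 cx [-0.103 -0.053 -0.05 ] [ 46   7  18  19  38  41  42 115 129 118]
```

View pics/s5.png

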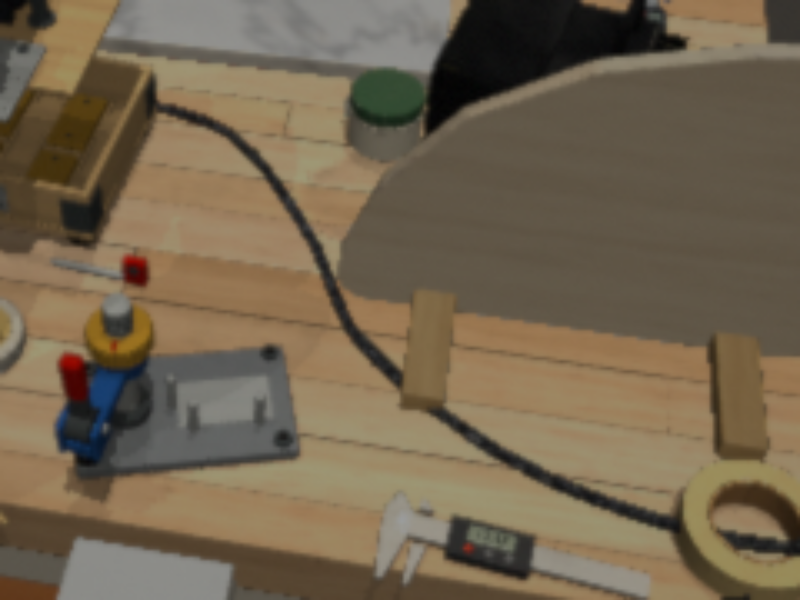

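The board stands on the bench from about crate y = -257 mm, and the jar and bin are close too. I'll search numerically for the lid pose with the most clearance.

```bash
cat > opt.py <<'E'
from h import *
c=np.array([.530,.159]);x=np.array([.763,.647]);y=np.array([-.647,.763]);M=np.stack([x,y])
W=lambda P:(np.array(P)-c)@M.T*1000
def seg(a,b):return np.linspace(a,b,40)
crate=np.array([[-72,-80],[72,-80],[72,80],[-72,80]]);pin=np.array([[-92,-128],[-82,-128],[-82,-50],[-92,-50]])
jar=W([.774,.029])+31*np.stack([np.cos(np.arange(0,6.3,.2)),np.sin(np.arange(0,6.3,.2))],1)
base=W([[.489,-.038],[.583,-.1225],[.536,-.179],[.44,-.09]])
board=np.vstack([seg([-66,-256],[-55,-420]),seg([-46,-256],[-40,-420])]);bin_=W(np.vstack([seg([.705,-.055],[.83,.03]),seg([.705,-.055],[.74,-.15])]))
tray=W(seg([.74,.14],[.83,.05]))
low=np.vstack([*[np.vstack([seg(q[i],q[(i+1)%len(q)]) for i in range(len(q))]) for q in (crate,pin,base)],jar,board,bin_,tray])
high=np.vstack([board[board[:,1]<-258],bin_])
panel=np.array([[-72,-80],[72,-80],[72,80],[-72,80]],np.float32);leaf=np.array([[-107,-50],[-60,-50],[-60,50],[-107,50]],np.float32)
body=np.array([[-12-94,-12-38],[-12+94,-12-38],[-12+94,26],[-12-94,26]],np.float32)
def cl(px,py,a):
    ca,sa=np.cos(a),np.sin(a);f=lambda P:(P-[px,py])@np.array([[ca,-sa],[sa,ca]])
    m=1e9
    for poly,ob in((panel,low),(leaf,low),(body,high)):
        Q=f(ob);Q=Q[np.abs(Q).max(1)<180]
        for q in Q: m=min(m,-cv2.pointPolygonTest(poly,(float(q[0]),float(q[1])),True))
        if m<-5:return m
    return m
res=[]
for a in range(-180,180,10):
    best=max(((cl(px,py,np.radians(a)),px,py) for px in range(-60,81,7) for py in range(-260,-150,7)),key=lambda t:t[0]);res.append((best[0],a,*best[1:]))
res.sort(reverse=True)
for q in res[:9]:print(q)
print(W([.774,.029]),r.get_obs()['q'])
E
python3 opt.py
```

```text
(4.8531036376953125, -180, -4, -169)
(1.869781494140625, 90, 10, -155)
(0.44600677490234375, -20, 17, -183)
(-1.1070785522460938, -150, -4, -183)
(-1.8527297973632812, 170, -18, -169)
(-2.0, 0, -11, -176)
(-2.075927734375, 160, -25, -176)
(-3.2438507080078125, 20, 10, -176)
(-3.2438507080078125, -160, 10, -176)
[ 102.062 -257.058] [-0.12463812  0.69487954 -0.35628057  1.88926003  0.38976327  0.62932423
 -0.01986035]
```

```bash
sed -i '/^res=\[\]/,$d' opt.py
python3 - <<'E'
from opt import *
res=[]
for a in range(-32,12,3):
    best=max(((cl(px,py,np.radians(a)),px,py) for px in range(-15,30,3) for py in range(-195,-165,3)),key=lambda t:t[0]);res.append((best[0],a,*best[1:]))
res.sort(reverse=True)
for q in res[:5]:
    a=np.radians(q[1]);l=c+M.T@np.array(q[2:])/1000
    # current grip: handle offset in lid frame
    A=np.radians(40.3+q[1]);R2=np.array([[np.cos(A),-np.sin(A)],[np.sin(A),np.cos(A)]])
    print(q,'lid',l.round(4),'TCP',(l+R2@np.array([-.012,-.0125])).round(4),'yaw',40.3+q[1])
E
```

```text
(1.8420028686523438, -17, 15, -183) lid [0.6598 0.0291] TCP [0.6538 0.0128] yaw 23.299999999999997
(0.8672561645507812, -20, 18, -180) lid [0.6602 0.0333] TCP [0.6533 0.0174] yaw 20.299999999999997
(-0.3013763427734375, -14, 15, -180) lid [0.6579 0.0314] TCP [0.6527 0.0148] yaw 26.299999999999997
(-0.42598724365234375, -23, 15, -180) lid [0.6579 0.0314] TCP [0.6502 0.0159] yaw 17.299999999999997
(-1.3235397338867188, 7, 0, -171) lid [0.6406 0.0285] TCP [0.6417 0.0112] yaw 47.3
```

```bash
python3 -m jog '[{"dx":-0.9,"dy":0,"dz":0,"wx":0,"wy":0,"wz":0},{"dx":-0.9,"dy":0.2,"dz":0,"wx":0,"wy":0,"wz":0},{"dx":-0.9,"dy":0.2,"dz":0,"wx":0,"wy":0,"wz":0},{"dx":0,"dy":0,"dz":0,"wx":0,"wy":0,"wz":0.7},{"dx":0,"dy":0,"dz":0,"wx":0,"wy":0,"wz":0.7},{"dx":0,"dy":0,"dz":0,"wx":0,"wy":0,"wz":0.7},{"dx":0,"dy":0,"dz":0,"wx":0,"wy":0,"wz":0.7},{"dx":0,"dy":0,"dz":0,"wx":0,"wy":0,"wz":0}]' 0
python3 - <<'E'
from h import *
o,_=st();print(o['eef_pos'],o['finger_gap'])
go([.6538,.0128,.185],np.radians(23.3))
p,d,ci=snap('wrist','w6');A=pts(d,ci,True)
k=np.hypot(A[:,0]-o['eef_pos'][0],A[:,1]-o['eef_pos'][1])<.15
n=np.histogram(A[k][:,2],np.arange(.1,.22,.005));print(n[0])
q=A[k];h=q[(q[:,2]<.2)&(q[:,2]>.188)];print('h',rect(h));
for lo,hi in((.145,.17),(.15,.175)):
  h=q[(q[:,2]<hi)&(q[:,2]>lo)];print('panel',rect(h),cv2.boxPoints(cv2.minAreaRect((h[:,:2]*1000).astype(np.float32))).round())
E
```

```text
t: 9.75
eef_pos: [0.6034, 0.0641, 0.1822]
eef_rot: [-0.001, 0.548, 0.836, -0.001]
contact_force: [-0.2, 0.7, -2.8]
finger_gap: 0.091
finger_force: 29.9
[0.60340996 0.06412576 0.18216749] 0.09071739050508355
total rows units dx,dy,dz: [-1.68  0.64 -0.07]  yaw_y 23.5 tilt -1.000 wz units 0.03
[    0     0     0     0     0     0     0     0     0     0     0  3627
 25983 17968   519   230   221   306   525  3300   275   353   496]
h (array([0.6   , 0.0749]), array([82.6, 35.6]), -48.0)
panel (array([0.5975, 0.0731]), array([179.4, 160. ]), 23.4) [[483. 111.]
 [547. -36.]
 [712.  35.]
 [648. 182.]]
panel (array([0.5975, 0.0731]), array([179.4, 160. ]), 23.4) [[483. 111.]
 [547. -36.]
 [712.  35.]
 [648. 182.]]
```

View pics/w6.png

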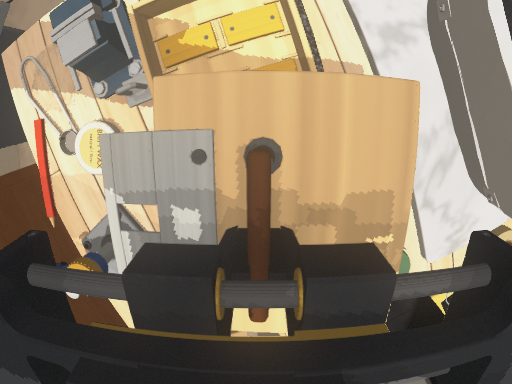

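The lid is held level. Its measured origin is (0.614, 0.080), so it has to shift by -1.63 / +0.55 units and then go down.

```bash
python3 -m jog '[{"dx":-0.82,"dy":0.28,"dz":0,"wx":0,"wy":0,"wz":0},{"dx":-0.81,"dy":0.27,"dz":0,"wx":0,"wy":0,"wz":0},{"dx":0,"dy":0,"dz":0,"wx":0,"wy":0,"wz":0},{"dx":0,"dy":0,"dz":0.8,"wx":0,"wy":0,"wz":0},{"dx":0,"dy":0,"dz":0.8,"wx":0,"wy":0,"wz":0},{"dx":0,"dy":0,"dz":0.7,"wx":0,"wy":0,"wz":0},{"dx":0,"dy":0,"dz":0.5,"wx":0,"wy":0,"wz":0},{"dx":0,"dy":0,"dz":0.4,"wx":0,"wy":0,"wz":0},{"dx":0,"dy":0,"dz":0.2,"wx":0,"wy":0,"wz":0},{"dx":0,"dy":0,"dz":0.2,"wx":0,"wy":0,"wz":0},{"dx":0,"dy":0,"dz":0,"wx":0,"wy":0,"wz":0}]' 0
python3 -m jog '[{"dx":0,"dy":0,"dz":0.1,"wx":0,"wy":0,"wz":0},{"dx":0,"dy":0,"dz":0,"wx":0,"wy":0,"wz":0}]' 0
```

```text
t: 10.72
eef_pos: [0.6497, 0.0133, 0.0381]
eef_rot: [-0.001, 0.547, 0.837, -0.001]
contact_force: [-0.3, -0.1, -1.1]
finger_gap: 0.084
finger_force: 29.8
t: 10.88
eef_pos: [0.6509, 0.0134, 0.0359]
eef_rot: [0.0, 0.548, 0.837, 0.0]
contact_force: [-0.0, -0.0, -1.3]
finger_gap: 0.084
finger_force: 29.8
```

```bash
python3 -m jog '[{"dx":0,"dy":0,"dz":0.06,"wx":0,"wy":0,"wz":0},{"dx":0,"dy":0,"dz":0,"wx":0,"wy":0,"wz":0}]' 0
python3 -m jog '[{"dx":0,"dy":0,"dz":0,"wx":0,"wy":0,"wz":0},{"dx":0,"dy":0,"dz":0,"wx":0,"wy":0,"wz":0},{"dx":0,"dy":0,"dz":-0.6,"wx":0,"wy":0,"wz":0},{"dx":0,"dy":0,"dz":-0.9,"wx":0,"wy":0,"wz":0},{"dx":0,"dy":0,"dz":-0.9,"wx":0,"wy":0,"wz":0},{"dx":0,"dy":0,"dz":-0.9,"wx":0,"wy":0,"wz":0},{"dx":0,"dy":0,"dz":-0.9,"wx":0,"wy":0,"wz":0},{"dx":0.9,"dy":0,"dz":0,"wx":0,"wy":0,"wz":0},{"dx":0.9,"dy":0,"dz":0,"wx":0,"wy":0,"wz":0},{"dx":0,"dy":0,"dz":0,"wx":0,"wy":0,"wz":0}]' 0.5
python3 - <<'E'
from h import *
o,_=st();p,d,ci=snap('wrist','w7');A=pts(d,ci,True)
q=A[(np.hypot(A[:,0]-.66,A[:,1]-.02)<.15)&(A[:,2]<.02)&(A[:,2]>.008)];print('lid',rect(q))
c=np.array([.530,.159]);x=np.array([.763,.647]);y=np.array([-.647,.763])
cc=(A[:,:2]-c)
i=A[(abs(cc@x)<.066)&(abs(cc@y)<.074)]
print(np.histogram(i[:,2],np.arange(0,.08,.004)))
for k in r.cut_out('wrist','blank_1'):
    b=pts(d,ci,True,k['region'])
    print(round(k['p'],2),np.round(k['extent']),rect(b),np.percentile(b[:,2],[5,50,95]).round(3),len(b),'crate',((b[:,:2].mean(0)-c)@x).round(3),((b[:,:2].mean(0)-c)@y).round(3))
E
```

```text
t: 11.05
eef_pos: [0.6508, 0.0133, 0.0336]
eef_rot: [0.0, 0.548, 0.837, 0.0]
contact_force: [0.5, 0.1, -1.9]
finger_gap: 0.085
finger_force: 29.8
t: 11.88
eef_pos: [0.6191, 0.0892, 0.2032]
eef_rot: [-0.002, 0.543, 0.84, 0.003]
contact_force: [-0.3, 1.3, 0.1]
finger_gap: 0.502
finger_force: 0.0
lid (array([0.6766, 0.0333]), array([292. , 256.7]), -55.2)
(array([   0,    0,    0,    0, 7653, 2282, 5809, 1188,  317,  297,  323,
        329,  342,  321,  407,   20,    0,    0,    0]), array([0.   , 0.004, 0.008, 0.012, 0.016, 0.02 , 0.024, 0.028, 0.032,
       0.036, 0.04 , 0.044, 0.048, 0.052, 0.056, 0.06 , 0.064, 0.068,
       0.072, 0.076]))
0.7 [246. 100.  56.  42.] (array([0.5751, 0.1581]), array([57.4, 32.9]), 42.1) [0.026 0.027 0.029] 1589 crate 0.034 -0.031
0.65 [171.  69.  58.  41.] (array([0.4863, 0.1601]), array([58.4, 30.5]), 40.9) [0.025 0.027 0.028] 1414 crate -0.031 0.028
0.63 [189. 120.  56.  43.] (array([0.5257, 0.1149]), array([56.6, 32.5]), 39.9) [0.024 0.027 0.028] 1519 crate -0.031 -0.031
0.57 [228.  48.  58.  42.] (array([0.5364, 0.2038]), array([55.7, 33. ]), 39.2) [0.025 0.027 0.028] 1519 crate 0.034 0.028
```

View pics/w7.png

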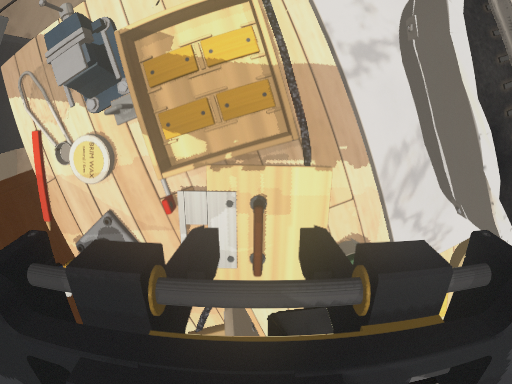

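The picture shows the lid flat at (255,230), clear of the pin at (165,200), and four blanks in the crate at (247,100), (172,68), (190,118) and (228,47). Next I'll turn the gripper for the blanks.

```bash
python3 -m jog '[{"dx":0,"dy":0,"dz":0,"wx":0,"wy":0,"wz":1},{"dx":0,"dy":0,"dz":0,"wx":0,"wy":0,"wz":1},{"dx":0,"dy":0,"dz":0,"wx":0,"wy":0,"wz":1},{"dx":0,"dy":0,"dz":0,"wx":0,"wy":0,"wz":1},{"dx":0,"dy":0,"dz":0,"wx":0,"wy":0,"wz":1},{"dx":0,"dy":0,"dz":0,"wx":0,"wy":0,"wz":1},{"dx":0,"dy":0,"dz":0,"wx":0,"wy":0,"wz":1},{"dx":0,"dy":0,"dz":0,"wx":0,"wy":0,"wz":1},{"dx":0,"dy":0,"dz":0,"wx":0,"wy":0,"wz":1},{"dx":0,"dy":0,"dz":0,"wx":0,"wy":0,"wz":1},{"dx":0,"dy":0,"dz":0,"wx":0,"wy":0,"wz":1},{"dx":0,"dy":0,"dz":0,"wx":0,"wy":0,"wz":1}]' 0.5
python3 - <<'E'
from h import *
o,R=st();print(o['q'].round(2) if hasattr(o['q'],'round') else o['q'],R[:,0])
go([.5257,.1149,.13],np.radians(-49.7))
p,d,ci=snap('wrist','w8');A=pts(d,ci,True)
for k in r.cut_out('wrist','clamp_base')[:2]:print(k['p'],k['extent'])
q=A[(np.hypot(A[:,0]-.5,A[:,1]+.12)<.1)&(A[:,2]>.03)&(A[:,2]<.046)];print(len(q))
E
```

```text
t: 12.98
eef_pos: [0.6223, 0.0774, 0.2012]
eef_rot: [0.001, 0.936, 0.352, 0.0]
contact_force: [-0.4, 0.3, -0.2]
finger_gap: 0.496
finger_force: 0.0
[-0.22  0.75  0.05  1.62 -0.05  0.77 -1.01] [ 7.52791467e-01  6.58258968e-01 -3.70609155e-04]
total rows units dx,dy,dz: [-1.2  -2.3   1.78]  yaw_y -48.8 tilt -1.000 wz units 0.14
0.8 [288.4, 321.6, 92.5, 29.1]
0.34 [243.1, 256.6, 38.5, 16.6]
107
```

View pics/w8.png

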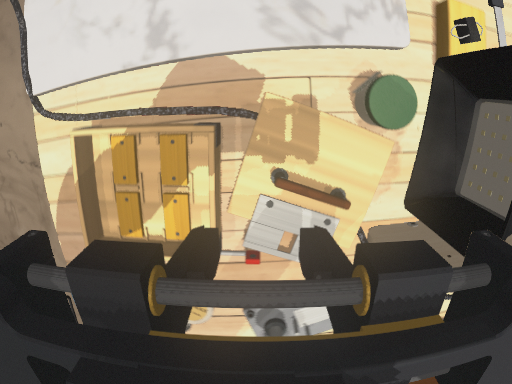

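The lid and pin are clear of everything, and the blanks are at (125,160), (173,155), (130,215) and (176,215). I'll take the first one.

```bash
python3 -m jog '[{"dx":-0.4,"dy":-0.77,"dz":0,"wx":0,"wy":0,"wz":0.14},{"dx":-0.4,"dy":-0.77,"dz":0,"wx":0,"wy":0,"wz":0},{"dx":-0.4,"dy":-0.77,"dz":0,"wx":0,"wy":0,"wz":0},{"dx":0,"dy":0,"dz":0.9,"wx":0,"wy":0,"wz":0},{"dx":0,"dy":0,"dz":0.9,"wx":0,"wy":0,"wz":0},{"dx":0,"dy":0,"dz":0,"wx":0,"wy":0,"wz":0}]' 0.5
python3 - <<'E'
from h import *
go([.526,.115,.036],np.radians(-49.7))
o,R=st();p,d,ci=snap('wrist');A=pts(d,ci,True)
for k in r.cut_out('wrist','blank_1'):
    b=pts(d,ci,True,k['region']);print(round(k['p'],2),np.round(k['extent']),rect(b[b[:,2]>.0235]),np.median(b[:,2]))
E
```

```text
t: 13.58
eef_pos: [0.5213, 0.1164, 0.1244]
eef_rot: [-0.0, 0.937, 0.35, -0.005]
contact_force: [-0.4, -1.4, -0.3]
finger_gap: 0.501
finger_force: 0.0
total rows units dx,dy,dz: [0.09 0.11 2.21]  yaw_y -49.1 tilt -1.000 wz units 0.10
0.8 [264. 111.  43.  73.] (array([0.5759, 0.1575]), array([56.1, 30.2]), 40.4) 0.02723341808418569
0.79 [188. 193.  44.  68.] (array([0.4871, 0.1609]), array([55.5, 30.4]), 40.5) 0.02715568808602403
0.78 [187. 114.  40.  73.] (array([0.5372, 0.2032]), array([56. , 30.6]), 40.4) 0.02719023383348327
0.67 [490.  59.  43.  61.] (array([0.765 , 0.0437]), array([61.2, 32.4]), 46.7) 0.03681853677348091
0.65 [263. 196.  38.  70.] (array([0.5257, 0.1153]), array([56. , 29.8]), 40.1) 0.02725624619261635
```

```bash
python3 -m jog '[{"dx":0.09,"dy":0.11,"dz":0.4,"wx":0,"wy":0,"wz":0.1},{"dx":0,"dy":0,"dz":0.6,"wx":0,"wy":0,"wz":0},{"dx":0,"dy":0,"dz":0.6,"wx":0,"wy":0,"wz":0},{"dx":0,"dy":0,"dz":0.4,"wx":0,"wy":0,"wz":0},{"dx":0,"dy":0,"dz":0.15,"wx":0,"wy":0,"wz":0},{"dx":0,"dy":0,"dz":0,"wx":0,"wy":0,"wz":0}]' 0.5
python3 -c "
from h import *
go([.5257,.1153,.036],np.radians(-49.6));o,_=st();print(o['eef_pos'])"
```

```text
t: 14.18
eef_pos: [0.5314, 0.1162, 0.0436]
eef_rot: [0.0, 0.939, 0.343, 0.0]
contact_force: [1.1, -0.5, -0.2]
finger_gap: 0.498
finger_force: 0.0
total rows units dx,dy,dz: [-0.12 -0.08  0.19]  yaw_y -49.9 tilt -1.000 wz units -0.04
[0.5314339  0.11615923 0.04362838]
```

```bash
python3 -m jog '[{"dx":-0.06,"dy":-0.04,"dz":0.1,"wx":0,"wy":0,"wz":0},{"dx":0,"dy":0,"dz":0,"wx":0,"wy":0,"wz":0},{"dx":0,"dy":0,"dz":0,"wx":0,"wy":0,"wz":0},{"dx":0,"dy":0,"dz":0,"wx":0,"wy":0,"wz":0}]' 0.5
python3 -c "
from h import *
go([.5257,.1153,.036],np.radians(-49.6));o,_=st();print(o['eef_pos'])"
```

```text
t: 14.52
eef_pos: [0.5282, 0.1163, 0.0401]
eef_rot: [0.0, 0.939, 0.343, 0.001]
contact_force: [-0.1, -0.1, 0.0]
finger_gap: 0.505
finger_force: 0.0
total rows units dx,dy,dz: [-0.06 -0.02  0.1 ]  yaw_y -49.8 tilt -1.000 wz units -0.04
[0.5281763  0.11631122 0.04009269]
```

```bash
python3 -m jog '[{"dx":-0.06,"dy":-0.02,"dz":0.1,"wx":0,"wy":0,"wz":0},{"dx":0,"dy":0,"dz":0,"wx":0,"wy":0,"wz":0},{"dx":0,"dy":0,"dz":0,"wx":0,"wy":0,"wz":0}]' 0.5
python3 -m jog '[{"dx":0,"dy":0,"dz":0,"wx":0,"wy":0,"wz":0},{"dx":0,"dy":0,"dz":0,"wx":0,"wy":0,"wz":0},{"dx":0,"dy":0,"dz":0,"wx":0,"wy":0,"wz":0},{"dx":0,"dy":0,"dz":0,"wx":0,"wy":0,"wz":0}]' 0.2
python3 -m jog '[{"dx":0,"dy":0,"dz":-0.3,"wx":0,"wy":0,"wz":0},{"dx":0,"dy":0,"dz":-0.5,"wx":0,"wy":0,"wz":0},{"dx":0,"dy":0,"dz":-0.8,"wx":0,"wy":0,"wz":0},{"dx":0,"dy":0,"dz":-0.8,"wx":0,"wy":0,"wz":0},{"dx":0,"dy":0,"dz":-0.8,"wx":0,"wy":0,"wz":0},{"dx":0,"dy":0,"dz":-0.5,"wx":0,"wy":0,"wz":0},{"dx":0,"dy":0,"dz":0,"wx":0,"wy":0,"wz":0}]' 0.2
```

```text
t: 14.77
eef_pos: [0.5249, 0.1152, 0.035]
eef_rot: [-0.0, 0.939, 0.343, -0.0]
contact_force: [0.6, -0.2, 0.4]
finger_gap: 0.498
finger_force: 0.0
t: 15.1
eef_pos: [0.5253, 0.1153, 0.0351]
eef_rot: [-0.0, 0.939, 0.343, 0.0]
contact_force: [-0.6, 0.1, -0.6]
finger_gap: 0.334
finger_force: 30.0
t: 15.68
eef_pos: [0.5277, 0.1156, 0.188]
eef_rot: [0.0, 0.939, 0.343, 0.004]
contact_force: [0.4, 0.3, -0.9]
finger_gap: 0.335
finger_force: 30.0
```

```bash
python3 -m jog '[{"dx":0,"dy":0,"dz":0,"wx":0,"wy":0,"wz":-1},{"dx":0,"dy":0,"dz":0,"wx":0,"wy":0,"wz":-1},{"dx":0,"dy":0,"dz":0,"wx":0,"wy":0,"wz":-1},{"dx":0,"dy":0,"dz":0,"wx":0,"wy":0,"wz":-1},{"dx":0,"dy":0,"dz":0,"wx":0,"wy":0,"wz":-1},{"dx":0,"dy":0,"dz":0,"wx":0,"wy":0,"wz":-1},{"dx":0,"dy":0,"dz":0,"wx":0,"wy":0,"wz":-1},{"dx":0,"dy":0,"dz":0,"wx":0,"wy":0,"wz":-1},{"dx":0,"dy":0,"dz":0,"wx":0,"wy":0,"wz":-1},{"dx":0,"dy":0,"dz":0,"wx":0,"wy":0,"wz":-1},{"dx":0,"dy":0,"dz":0,"wx":0,"wy":0,"wz":-1},{"dx":0,"dy":0,"dz":0,"wx":0,"wy":0,"wz":-1}]' 0.2
python3 -m jog '[{"dx":0,"dy":0,"dz":0,"wx":0,"wy":0,"wz":-1},{"dx":0,"dy":0,"dz":0,"wx":0,"wy":0,"wz":-1},{"dx":0,"dy":0,"dz":0,"wx":0,"wy":0,"wz":-1},{"dx":0,"dy":0,"dz":0,"wx":0,"wy":0,"wz":-1},{"dx":0,"dy":0,"dz":0,"wx":0,"wy":0,"wz":-0.3},{"dx":0,"dy":0,"dz":0,"wx":0,"wy":0,"wz":0}]' 0.2
python3 -c "
from h import *
o,R=st();print(o['q'],o['finger_gap'],R[:,0])
go([.511,-.137,.188],np.radians(48))
go([.556,-.178,.188],np.radians(48))"
```

```text
t: 16.68
eef_pos: [0.5245, 0.1149, 0.1826]
eef_rot: [-0.0, 0.556, 0.831, -0.001]
contact_force: [0.5, 0.9, -1.2]
finger_gap: 0.333
finger_force: 30.0
t: 17.18
eef_pos: [0.5247, 0.1149, 0.1826]
eef_rot: [-0.001, 0.359, 0.933, -0.0]
contact_force: [-0.5, 0.2, -1.9]
finger_gap: 0.332
finger_force: 30.0
[-0.03827686  0.70296737 -0.43595541  1.89155474  0.46725437  0.65012207
  0.07371443] 0.33151352693393765 [-0.7417899   0.67063173  0.00091148]
total rows units dx,dy,dz: [-3.97 -4.9  -0.13]  yaw_y 47.9 tilt -1.000 wz units -0.02
total rows units dx,dy,dz: [-5.49 -4.91 -0.13]  yaw_y 47.9 tilt -1.000 wz units -0.02
```

```bash
python3 -m jog '[{"dx":-0.71,"dy":-0.61,"dz":-0.02,"wx":0,"wy":0,"wz":0},{"dx":-0.71,"dy":-0.61,"dz":-0.02,"wx":0,"wy":0,"wz":0},{"dx":-0.71,"dy":-0.61,"dz":-0.02,"wx":0,"wy":0,"wz":0},{"dx":-0.71,"dy":-0.61,"dz":-0.02,"wx":0,"wy":0,"wz":0},{"dx":-0.71,"dy":-0.61,"dz":-0.02,"wx":0,"wy":0,"wz":0},{"dx":-0.71,"dy":-0.61,"dz":-0.02,"wx":0,"wy":0,"wz":0},{"dx":-0.71,"dy":-0.61,"dz":-0.02,"wx":0,"wy":0,"wz":0},{"dx":-0.71,"dy":-0.61,"dz":0,"wx":0,"wy":0,"wz":0},{"dx":0,"dy":0,"dz":0,"wx":0,"wy":0,"wz":0},{"dx":0,"dy":0,"dz":0,"wx":0,"wy":0,"wz":0}]' 0.2
python3 - <<'E'
from h import *
o,R=st();print(o['eef_pos'],o['finger_gap'])
p,d,ci=snap('wrist','w9');A=pts(d,ci,True)
print([ (round(k['p'],2),np.round(k['extent'])) for n in ('clamp_base','nut_grip') for k in r.cut_out('wrist',n)[:1]])
m=np.hypot(A[:,0]-.49,A[:,1]+.12)<.11
b=A[m&(abs(A[:,2]-.0125)<.003)];print('base',rect(b))
q=A[m&(A[:,2]>.034)&(A[:,2]<.047)]
# cluster pin tops
img=np.zeros((300,300),np.uint8);ij=((q[:,:2]-[.34,-.27])/.001).astype(int);img[ij[:,0],ij[:,1]]=255
n,l,s,ce=cv2.connectedComponentsWithStats(cv2.dilate(img,np.ones((3,3))))
for i in range(1,n):
    pt=q[l[ij[:,0],ij[:,1]]==i]
    if len(pt)>6:print('pin?',pt[:,:2].mean(0).round(4),pt[:,2].max().round(4),len(pt),np.ptp(pt[:,:2],0).round(4))
col=A[m&(A[:,2]>.105)&(A[:,2]<.125)&(np.hypot(A[:,0]-.465,A[:,1]+.095)<.025)];print('col',col[:,:2].mean(0) if len(col) else 0,len(col))
E
```

```text
t: 18.02
eef_pos: [0.5624, -0.1852, 0.188]
eef_rot: [-0.0, 0.363, 0.932, -0.001]
contact_force: [0.1, 0.9, -1.9]
finger_gap: 0.332
finger_force: 30.0
[ 0.56236134 -0.18524926  0.18801951] 0.3317225255749735
[(0.8, array([249.,  75., 172., 150.])), (0.91, array([278.,  32.,  54.,  49.]))]
base (array([ 0.5066, -0.1034]), array([138.7,  84. ]), -27.8)
pin? [ 0.5016 -0.1234] 0.0422 35 [0.0059 0.0059]
pin? [ 0.5002 -0.1004] 0.0425 34 [0.0054 0.006 ]
pin? [ 0.5383 -0.1427] 0.0424 38 [0.0055 0.0055]
col [ 0.47547311 -0.0874426 ] 559
```

View pics/w9.png

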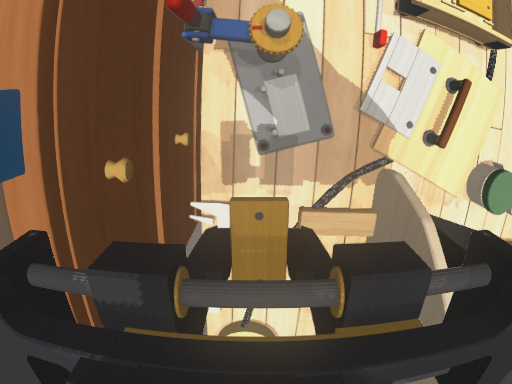

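The image shows the clamp clearly: pin tops at about (266,88), (278,72) and (276,132), nut at (276,32), and the blank held centrally. From the pins the nest is at (0.5293, -0.1154) with the base at -27.8°.

```bash
python3 -m jog '[{"dx":0,"dy":0,"dz":0,"wx":0,"wy":0,"wz":-0.8},{"dx":0,"dy":0,"dz":0,"wx":0,"wy":0,"wz":-0.8},{"dx":0,"dy":0,"dz":0,"wx":0,"wy":0,"wz":-0.8},{"dx":0,"dy":0,"dz":0,"wx":0,"wy":0,"wz":0},{"dx":0,"dy":0,"dz":0,"wx":0,"wy":0,"wz":0}]' 0.2
python3 - <<'E'
from h import *
o,R=st();go([.5293,-.1154,.08],np.radians(62.2))
p,d,ci=snap('wrist');A=pts(d,ci,True)
T=(A-o['eef_pos'])@R
k=(abs(T[:,1])<.012)&(T[:,0]>0)&(T[:,0]<.05)&(abs(T[:,2])<.025)
q=T[k];print('blank end x',np.percentile(q[:,0],[50,98,100]),np.median(q[:,2]))
E
```

```text
t: 18.58
eef_pos: [0.5632, -0.1801, 0.1888]
eef_rot: [-0.0, 0.239, 0.971, 0.0]
contact_force: [0.3, 0.1, -1.3]
finger_gap: 0.334
finger_force: 30.0
total rows units dx,dy,dz: [1.5  1.04 2.72]  yaw_y 62.3 tilt -1.000 wz units 0.02
blank end x [0.01425462 0.02520228 0.02572739] 0.00793839806779635
```

```bash
python3 -m jog '[{"dx":0.75,"dy":0.52,"dz":0,"wx":0,"wy":0,"wz":0},{"dx":0.76,"dy":0.52,"dz":0,"wx":0,"wy":0,"wz":0},{"dx":0,"dy":0,"dz":0.9,"wx":0,"wy":0,"wz":0},{"dx":0,"dy":0,"dz":0.9,"wx":0,"wy":0,"wz":0},{"dx":0,"dy":0,"dz":0.6,"wx":0,"wy":0,"wz":0},{"dx":0,"dy":0,"dz":0.4,"wx":0,"wy":0,"wz":0},{"dx":0,"dy":0,"dz":0,"wx":0,"wy":0,"wz":0},{"dx":0,"dy":0,"dz":0,"wx":0,"wy":0,"wz":0},{"dx":0,"dy":0,"dz":0,"wx":0,"wy":0,"wz":0}]' 0.2
python3 -c "
from h import *
go([.5290,-.1151,.028],np.radians(62.2))"
```

```text
t: 19.38
eef_pos: [0.5299, -0.1166, 0.0778]
eef_rot: [0.001, 0.239, 0.971, 0.0]
contact_force: [-1.2, -0.1, -0.9]
finger_gap: 0.331
finger_force: 30.0
total rows units dx,dy,dz: [0.04 0.02 1.24]  yaw_y 62.3 tilt -1.000 wz units 0.02
```

```bash
python3 -m jog '[{"dx":0.04,"dy":0.02,"dz":0.3,"wx":0,"wy":0,"wz":0},{"dx":0,"dy":0,"dz":0.3,"wx":0,"wy":0,"wz":0},{"dx":0,"dy":0,"dz":0.3,"wx":0,"wy":0,"wz":0},{"dx":0,"dy":0,"dz":0.2,"wx":0,"wy":0,"wz":0},{"dx":0,"dy":0,"dz":0.1,"wx":0,"wy":0,"wz":0},{"dx":0,"dy":0,"dz":0,"wx":0,"wy":0,"wz":0},{"dx":0,"dy":0,"dz":0,"wx":0,"wy":0,"wz":0}]' 0.2
python3 -c "
from h import *
go([.5290,-.1151,.028],np.radians(62.2))"
```

```text
t: 19.97
eef_pos: [0.5284, -0.1155, 0.0294]
eef_rot: [0.001, 0.239, 0.971, 0.0]
contact_force: [-0.1, -0.2, -1.3]
finger_gap: 0.336
finger_force: 30.0
total rows units dx,dy,dz: [-0.01  0.02  0.03]  yaw_y 62.3 tilt -1.000 wz units 0.02
```

```bash
python3 -m jog '[{"dx":0,"dy":0,"dz":0.03,"wx":0,"wy":0,"wz":0},{"dx":0,"dy":0,"dz":0,"wx":0,"wy":0,"wz":0},{"dx":0,"dy":0,"dz":0,"wx":0,"wy":0,"wz":0},{"dx":0,"dy":0,"dz":-0.5,"wx":0,"wy":0,"wz":0},{"dx":0,"dy":0,"dz":-0.9,"wx":0,"wy":0,"wz":0},{"dx":0,"dy":0,"dz":-0.9,"wx":0,"wy":0,"wz":0},{"dx":0,"dy":0,"dz":-0.9,"wx":0,"wy":0,"wz":0},{"dx":0,"dy":0,"dz":-0.9,"wx":0,"wy":0,"wz":0},{"dx":0,"dy":0,"dz":0,"wx":0,"wy":0,"wz":0},{"dx":0,"dy":0,"dz":0,"wx":0,"wy":0,"wz":0}]' 0.5
cat >> h.py <<'E'
NEST=np.array([.5293,-.1154]);BY=np.array([.885,-.465]);BX=np.array([-.465,-.885])
def blanks(cam='wrist'):
    p,d,ci=snap(cam);L=[]
    for k in r.cut_out(cam,'blank_1'):
        b=pts(d,ci,cam=='wrist',k['region'])
        if k['p']<.3 or len(b)<50: continue
        z=np.median(b[:,2]);b=b[abs(b[:,2]-z)<.003];R=rect(b)
        if R[1][0]>80: continue
        v=R[0]-NEST
        print(round(k['p'],2),np.round(k['extent']),R,'z %.3f'%z,'| base frame x,y off nest mm',round(v@BX*1000,1),round(v@BY*1000,1))
    return p,d,ci
E
python3 -c "
from h import *
o,R=st();blanks();go([.5759,.1575,.188],np.radians(-49.6))"
```

```text
t: 20.8
eef_pos: [0.5291, -0.1158, 0.1937]
eef_rot: [0.002, 0.239, 0.971, 0.0]
contact_force: [-0.9, 0.5, -0.1]
finger_gap: 0.496
finger_force: 0.0
0.74 [261. 177.  32.  54.] (array([ 0.5308, -0.1165]), array([55.9, 29.8]), -27.1) z 0.019 | base frame x,y off nest mm 0.3 1.8
0.69 [474. 108.  40.  43.] (array([0.5755, 0.1556]), array([59.3, 32.4]), 39.9) z 0.027 | base frame x,y off nest mm -261.3 -85.1
0.68 [457.  40.  40.  38.] (array([0.491, 0.164]), array([45.1, 30.9]), 40.5) z 0.027 | base frame x,y off nest mm -229.5 -163.8
0.59 [488.  67.  32.  44.] (array([0.5367, 0.2024]), array([56.9, 30.9]), 41.4) z 0.027 | base frame x,y off nest mm -284.7 -141.2
total rows units dx,dy,dz: [2.1  6.62 0.07]  yaw_y 62.3 tilt -1.000 wz units -11.35
```

```bash
python3 -m jog '[{"dx":0.3,"dy":0.94,"dz":0,"wx":0,"wy":0,"wz":0},{"dx":0.3,"dy":0.94,"dz":0,"wx":0,"wy":0,"wz":0},{"dx":0.3,"dy":0.94,"dz":0,"wx":0,"wy":0,"wz":0},{"dx":0.3,"dy":0.94,"dz":0,"wx":0,"wy":0,"wz":0},{"dx":0.3,"dy":0.94,"dz":0,"wx":0,"wy":0,"wz":0},{"dx":0.3,"dy":0.94,"dz":0,"wx":0,"wy":0,"wz":0},{"dx":0.3,"dy":0.94,"dz":0,"wx":0,"wy":0,"wz":0},{"dx":0,"dy":0,"dz":0,"wx":0,"wy":0,"wz":-1},{"dx":0,"dy":0,"dz":0,"wx":0,"wy":0,"wz":-1},{"dx":0,"dy":0,"dz":0,"wx":0,"wy":0,"wz":-1},{"dx":0,"dy":0,"dz":0,"wx":0,"wy":0,"wz":-1}]' 0.5
python3 -m jog '[{"dx":0,"dy":0,"dz":0.5,"wx":0,"wy":0,"wz":-1},{"dx":0,"dy":0,"dz":0.5,"wx":0,"wy":0,"wz":-1},{"dx":0,"dy":0,"dz":0.5,"wx":0,"wy":0,"wz":-1},{"dx":0,"dy":0,"dz":0,"wx":0,"wy":0,"wz":-1},{"dx":0,"dy":0,"dz":0,"wx":0,"wy":0,"wz":-1},{"dx":0,"dy":0,"dz":0,"wx":0,"wy":0,"wz":-1},{"dx":0,"dy":0,"dz":0,"wx":0,"wy":0,"wz":-1},{"dx":0,"dy":0,"dz":0,"wx":0,"wy":0,"wz":-0.35},{"dx":0,"dy":0,"dz":0,"wx":0,"wy":0,"wz":0},{"dx":0,"dy":0,"dz":0,"wx":0,"wy":0,"wz":0}]' 0.5
python3 -c "
from h import *
o,R=st();print(o['q']);blanks();go([.5759,.1575,.036],np.radians(-49.6))"
```

```text
t: 21.82
eef_pos: [0.5745, 0.1565, 0.1892]
eef_rot: [-0.002, 0.029, 1.0, -0.001]
contact_force: [-0.1, -0.3, -0.0]
finger_gap: 0.503
finger_force: 0.0
t: 22.65
eef_pos: [0.5748, 0.1562, 0.1299]
eef_rot: [-0.001, -0.345, 0.939, 0.0]
contact_force: [0.3, -0.0, 0.5]
finger_gap: 0.5
finger_force: 0.0
[ 0.07856956  0.92768972 -0.78053175  1.73768545  0.84492637  0.8516209
  1.17777452]
0.8 [260. 194.  41.  66.] (array([0.5757, 0.1572]), array([55.9, 30.1]), 40.2) z 0.027 | base frame x,y off nest mm -262.8 -85.7
0.69 [335. 118.  44.  70.] (array([0.4866, 0.1606]), array([55.2, 30.7]), 40.4) z 0.027 | base frame x,y off nest mm -224.4 -166.1
0.39 [60.  5. 13. 10.] (array([ 0.557 , -0.1138]), array([15.2,  7.1]), -63.3) z 0.019 | base frame x,y off nest mm -14.3 23.8
total rows units dx,dy,dz: [-0.03  0.01  2.37]  yaw_y 130.4 tilt -1.000 wz units 0.00
```

```bash
python3 -m jog '[{"dx":-0.03,"dy":0.01,"dz":0.7,"wx":0,"wy":0,"wz":0},{"dx":0,"dy":0,"dz":0.7,"wx":0,"wy":0,"wz":0},{"dx":0,"dy":0,"dz":0.5,"wx":0,"wy":0,"wz":0},{"dx":0,"dy":0,"dz":0.3,"wx":0,"wy":0,"wz":0},{"dx":0,"dy":0,"dz":0.17,"wx":0,"wy":0,"wz":0},{"dx":0,"dy":0,"dz":0,"wx":0,"wy":0,"wz":0},{"dx":0,"dy":0,"dz":0,"wx":0,"wy":0,"wz":0},{"dx":0,"dy":0,"dz":0,"wx":0,"wy":0,"wz":0}]' 0.5
python3 -c "
from h import *
go([.5758,.1573,.0355],np.radians(-49.6))"
```

```text
t: 23.42
eef_pos: [0.577, 0.1582, 0.0379]
eef_rot: [0.001, -0.346, 0.938, 0.0]
contact_force: [-0.4, 0.2, 0.1]
finger_gap: 0.503
finger_force: 0.0
total rows units dx,dy,dz: [0.04 0.   0.06]  yaw_y 130.4 tilt -1.000 wz units 0.01
```

```bash
python3 -m jog '[{"dx":0.04,"dy":0,"dz":0.06,"wx":0,"wy":0,"wz":0},{"dx":0,"dy":0,"dz":0,"wx":0,"wy":0,"wz":0},{"dx":0,"dy":0,"dz":0,"wx":0,"wy":0,"wz":0},{"dx":0,"dy":0,"dz":0,"wx":0,"wy":0,"wz":0},{"dx":0,"dy":0,"dz":0,"wx":0,"wy":0,"wz":0}]' 0.2
python3 -m jog '[{"dx":0,"dy":0,"dz":-0.4,"wx":0,"wy":0,"wz":0},{"dx":0,"dy":0,"dz":-0.6,"wx":0,"wy":0,"wz":0},{"dx":0,"dy":0,"dz":-0.9,"wx":0,"wy":0,"wz":0},{"dx":0,"dy":0,"dz":-0.9,"wx":0,"wy":0,"wz":0},{"dx":0,"dy":0,"dz":-0.9,"wx":0,"wy":0,"wz":0},{"dx":0,"dy":0,"dz":0,"wx":0,"wy":0,"wz":1},{"dx":0,"dy":0,"dz":0,"wx":0,"wy":0,"wz":1},{"dx":0,"dy":0,"dz":0,"wx":0,"wy":0,"wz":1},{"dx":0,"dy":0,"dz":0,"wx":0,"wy":0,"wz":1},{"dx":0,"dy":0,"dz":0,"wx":0,"wy":0,"wz":1},{"dx":0,"dy":0,"dz":0,"wx":0,"wy":0,"wz":1},{"dx":0,"dy":0,"dz":0,"wx":0,"wy":0,"wz":0}]' 0.2
python3 -m jog '[{"dx":0,"dy":0,"dz":0,"wx":0,"wy":0,"wz":1},{"dx":0,"dy":0,"dz":0,"wx":0,"wy":0,"wz":1},{"dx":0,"dy":0,"dz":0,"wx":0,"wy":0,"wz":1},{"dx":0,"dy":0,"dz":0,"wx":0,"wy":0,"wz":1},{"dx":0,"dy":0,"dz":0,"wx":0,"wy":0,"wz":1},{"dx":0,"dy":0,"dz":0,"wx":0,"wy":0,"wz":0.35},{"dx":0,"dy":0,"dz":0,"wx":0,"wy":0,"wz":0}]' 0.2
python3 -c "
from h import *
go([.5290,-.1151,.185],np.radians(62.2))"
```

```text
t: 23.83
eef_pos: [0.5751, 0.1566, 0.0347]
eef_rot: [0.0, -0.346, 0.938, -0.0]
contact_force: [-1.5, -1.1, 3.0]
finger_gap: 0.335
finger_force: 30.0
t: 24.83
eef_pos: [0.5751, 0.1566, 0.1823]
eef_rot: [0.0, -0.038, 0.999, -0.0]
contact_force: [-1.3, -0.5, -1.3]
finger_gap: 0.335
finger_force: 30.0
t: 25.42
eef_pos: [0.575, 0.1567, 0.1822]
eef_rot: [-0.0, 0.238, 0.971, -0.0]
contact_force: [0.4, -0.5, -0.9]
finger_gap: 0.335
finger_force: 30.0
total rows units dx,dy,dz: [-2.12 -6.56 -0.07]  yaw_y 62.5 tilt -1.000 wz units 0.05
```

```bash
python3 -m jog '[{"dx":-0.3,"dy":-0.94,"dz":0,"wx":0,"wy":0,"wz":0},{"dx":-0.3,"dy":-0.94,"dz":0,"wx":0,"wy":0,"wz":0},{"dx":-0.3,"dy":-0.94,"dz":0,"wx":0,"wy":0,"wz":0},{"dx":-0.3,"dy":-0.94,"dz":0,"wx":0,"wy":0,"wz":0},{"dx":-0.3,"dy":-0.94,"dz":0,"wx":0,"wy":0,"wz":0},{"dx":-0.3,"dy":-0.94,"dz":0,"wx":0,"wy":0,"wz":0},{"dx":-0.3,"dy":-0.94,"dz":0,"wx":0,"wy":0,"wz":0},{"dx":0,"dy":0,"dz":0.9,"wx":0,"wy":0,"wz":0},{"dx":0,"dy":0,"dz":0.9,"wx":0,"wy":0,"wz":0},{"dx":0,"dy":0,"dz":0.6,"wx":0,"wy":0,"wz":0},{"dx":0,"dy":0,"dz":0,"wx":0,"wy":0,"wz":0},{"dx":0,"dy":0,"dz":0,"wx":0,"wy":0,"wz":0}]' 0.2
python3 -c "
from h import *
go([.5290,-.1151,.036],np.radians(62.2))"
```

```text
t: 26.42
eef_pos: [0.5268, -0.1151, 0.0857]
eef_rot: [-0.001, 0.238, 0.971, 0.0]
contact_force: [0.4, -0.3, -0.2]
finger_gap: 0.334
finger_force: 30.0
total rows units dx,dy,dz: [-0.05  0.03  1.24]  yaw_y 62.5 tilt -1.000 wz units 0.05
```

```bash
python3 -m jog '[{"dx":-0.04,"dy":0.03,"dz":0.3,"wx":0,"wy":0,"wz":0.05},{"dx":0,"dy":0,"dz":0.3,"wx":0,"wy":0,"wz":0},{"dx":0,"dy":0,"dz":0.3,"wx":0,"wy":0,"wz":0},{"dx":0,"dy":0,"dz":0.2,"wx":0,"wy":0,"wz":0},{"dx":0,"dy":0,"dz":0.1,"wx":0,"wy":0,"wz":0},{"dx":0,"dy":0,"dz":0,"wx":0,"wy":0,"wz":0},{"dx":0,"dy":0,"dz":0,"wx":0,"wy":0,"wz":0}]' 0.2
python3 -c "
from h import *
go([.5290,-.1151,.0355],np.radians(62.2))"
```

```text
t: 27.0
eef_pos: [0.5299, -0.115, 0.0388]
eef_rot: [0.001, 0.241, 0.97, 0.0]
contact_force: [0.3, 0.8, -1.9]
finger_gap: 0.333
finger_force: 30.0
total rows units dx,dy,dz: [ 0.02 -0.01  0.08]  yaw_y 62.1 tilt -1.000 wz units -0.02
```

```bash
python3 -m jog '[{"dx":0,"dy":0,"dz":0.06,"wx":0,"wy":0,"wz":0},{"dx":0,"dy":0,"dz":0,"wx":0,"wy":0,"wz":0},{"dx":0,"dy":0,"dz":0,"wx":0,"wy":0,"wz":0}]' 0.2
python3 -m jog '[{"dx":0,"dy":0,"dz":0,"wx":0,"wy":0,"wz":0},{"dx":0,"dy":0,"dz":0,"wx":0,"wy":0,"wz":0},{"dx":0,"dy":0,"dz":0,"wx":0,"wy":0,"wz":0},{"dx":0,"dy":0,"dz":-0.5,"wx":0,"wy":0,"wz":0},{"dx":0,"dy":0,"dz":-0.9,"wx":0,"wy":0,"wz":0},{"dx":0,"dy":0,"dz":-0.9,"wx":0,"wy":0,"wz":0},{"dx":0,"dy":0,"dz":-0.9,"wx":0,"wy":0,"wz":0},{"dx":0,"dy":0,"dz":-0.7,"wx":0,"wy":0,"wz":0},{"dx":0,"dy":0,"dz":0,"wx":0,"wy":0,"wz":0},{"dx":0,"dy":0,"dz":0,"wx":0,"wy":0,"wz":0}]' 0.5
python3 -c "
from h import *
o,R=st();blanks();go([.4868,.1608,.188],np.radians(-49.6))"
```

```text
t: 27.25
eef_pos: [0.5296, -0.1152, 0.0362]
eef_rot: [0.0, 0.242, 0.97, 0.0]
contact_force: [0.1, -0.6, -0.8]
finger_gap: 0.336
finger_force: 30.0
t: 28.08
eef_pos: [0.5302, -0.1154, 0.1935]
eef_rot: [0.002, 0.242, 0.97, 0.0]
contact_force: [-0.5, 1.3, -1.0]
finger_gap: 0.497
finger_force: 0.0
0.83 [487.  66.  35.  44.] (array([0.5372, 0.202 ]), array([57.2, 29.5]), 40.4) z 0.027 | base frame x,y off nest mm -284.6 -140.6
0.73 [259. 175.  34.  53.] (array([ 0.5304, -0.1151]), array([55.5, 29.6]), -28.6) z 0.027 | base frame x,y off nest mm -0.8 0.8
0.72 [454.  40.  40.  38.] (array([0.4907, 0.1636]), array([45.3, 30.7]), 41.0) z 0.027 | base frame x,y off nest mm -229.0 -163.9
total rows units dx,dy,dz: [4.16 5.61 0.08]  yaw_y 62.0 tilt -1.000 wz units -11.39
```

```bash
python3 -m jog '[{"dx":0.594,"dy":0.8,"dz":0,"wx":0,"wy":0,"wz":0},{"dx":0.594,"dy":0.8,"dz":0,"wx":0,"wy":0,"wz":0},{"dx":0.594,"dy":0.8,"dz":0,"wx":0,"wy":0,"wz":0},{"dx":0.594,"dy":0.8,"dz":0,"wx":0,"wy":0,"wz":0},{"dx":0.594,"dy":0.8,"dz":0,"wx":0,"wy":0,"wz":0},{"dx":0.594,"dy":0.8,"dz":0,"wx":0,"wy":0,"wz":0},{"dx":0.594,"dy":0.8,"dz":0,"wx":0,"wy":0,"wz":0},{"dx":0,"dy":0,"dz":0,"wx":0,"wy":0,"wz":-1},{"dx":0,"dy":0,"dz":0,"wx":0,"wy":0,"wz":-1},{"dx":0,"dy":0,"dz":0,"wx":0,"wy":0,"wz":-1},{"dx":0,"dy":0,"dz":0,"wx":0,"wy":0,"wz":-1}]' 0.5
python3 -m jog '[{"dx":0,"dy":0,"dz":0.5,"wx":0,"wy":0,"wz":-1},{"dx":0,"dy":0,"dz":0.5,"wx":0,"wy":0,"wz":-1},{"dx":0,"dy":0,"dz":0.5,"wx":0,"wy":0,"wz":-1},{"dx":0,"dy":0,"dz":0,"wx":0,"wy":0,"wz":-1},{"dx":0,"dy":0,"dz":0,"wx":0,"wy":0,"wz":-1},{"dx":0,"dy":0,"dz":0,"wx":0,"wy":0,"wz":-1},{"dx":0,"dy":0,"dz":0,"wx":0,"wy":0,"wz":-1},{"dx":0,"dy":0,"dz":0,"wx":0,"wy":0,"wz":-0.35},{"dx":0,"dy":0,"dz":0,"wx":0,"wy":0,"wz":0},{"dx":0,"dy":0,"dz":0,"wx":0,"wy":0,"wz":0}]' 0.5
python3 -c "
from h import *
o,R=st();blanks();go([.4868,.1608,.0355],np.radians(-49.6))"
```

```text
t: 29.1
eef_pos: [0.4863, 0.1606, 0.1902]
eef_rot: [-0.002, 0.031, 1.0, -0.001]
contact_force: [-0.0, -0.0, -0.4]
finger_gap: 0.496
finger_force: 0.0
t: 29.93
eef_pos: [0.4866, 0.1604, 0.1307]
eef_rot: [-0.001, -0.343, 0.939, 0.0]
contact_force: [0.5, 0.1, -0.3]
finger_gap: 0.498
finger_force: 0.0
0.69 [23. 56. 42. 55.] (array([ 0.5307, -0.1146]), array([58.4, 31.6]), -28.5) z 0.027 | base frame x,y off nest mm -1.4 0.9
0.65 [260. 195.  42.  60.] (array([0.487 , 0.1607]), array([54.6, 29.8]), 40.6) z 0.027 | base frame x,y off nest mm -224.7 -165.8
0.62 [258. 256.  31.  49.] (array([0.533, 0.2  ]), array([45.7, 30. ]), 41.5) z 0.027 | base frame x,y off nest mm -280.8 -143.4
0.61 [34. 62. 37. 41.] (array([ 0.5356, -0.1021]), array([56.2, 15.3]), -12.4) z 0.016 | base frame x,y off nest mm -14.7 -0.6
total rows units dx,dy,dz: [-0.    0.01  2.39]  yaw_y 130.1 tilt -1.000 wz units -0.05
```

```bash
python3 -m jog '[{"dx":0,"dy":0.01,"dz":0.7,"wx":0,"wy":0,"wz":-0.05},{"dx":0,"dy":0,"dz":0.7,"wx":0,"wy":0,"wz":0},{"dx":0,"dy":0,"dz":0.5,"wx":0,"wy":0,"wz":0},{"dx":0,"dy":0,"dz":0.3,"wx":0,"wy":0,"wz":0},{"dx":0,"dy":0,"dz":0.17,"wx":0,"wy":0,"wz":0},{"dx":0,"dy":0,"dz":0,"wx":0,"wy":0,"wz":0},{"dx":0,"dy":0,"dz":0,"wx":0,"wy":0,"wz":0},{"dx":0,"dy":0,"dz":0,"wx":0,"wy":0,"wz":0}]' 0.5
python3 -c "
from h import *
go([.4869,.1608,.0355],np.radians(-49.6))"
```

```text
t: 30.7
eef_pos: [0.4876, 0.1613, 0.0379]
eef_rot: [0.001, -0.346, 0.938, 0.0]
contact_force: [-0.5, 0.3, 0.2]
finger_gap: 0.501
finger_force: 0.0
total rows units dx,dy,dz: [0.02 0.   0.06]  yaw_y 130.4 tilt -1.000 wz units 0.01
```

```bash
python3 -m jog '[{"dx":0.02,"dy":0,"dz":0.06,"wx":0,"wy":0,"wz":0},{"dx":0,"dy":0,"dz":0,"wx":0,"wy":0,"wz":0},{"dx":0,"dy":0,"dz":0,"wx":0,"wy":0,"wz":0},{"dx":0,"dy":0,"dz":0,"wx":0,"wy":0,"wz":0},{"dx":0,"dy":0,"dz":0,"wx":0,"wy":0,"wz":0}]' 0.2
python3 -m jog '[{"dx":0,"dy":0,"dz":-0.4,"wx":0,"wy":0,"wz":0},{"dx":0,"dy":0,"dz":-0.6,"wx":0,"wy":0,"wz":0},{"dx":0,"dy":0,"dz":-0.9,"wx":0,"wy":0,"wz":0},{"dx":0,"dy":0,"dz":-0.9,"wx":0,"wy":0,"wz":0},{"dx":0,"dy":0,"dz":-0.9,"wx":0,"wy":0,"wz":0},{"dx":0,"dy":0,"dz":0,"wx":0,"wy":0,"wz":1},{"dx":0,"dy":0,"dz":0,"wx":0,"wy":0,"wz":1},{"dx":0,"dy":0,"dz":0,"wx":0,"wy":0,"wz":1},{"dx":0,"dy":0,"dz":0,"wx":0,"wy":0,"wz":1},{"dx":0,"dy":0,"dz":0,"wx":0,"wy":0,"wz":1},{"dx":0,"dy":0,"dz":0,"wx":0,"wy":0,"wz":1},{"dx":0,"dy":0,"dz":0,"wx":0,"wy":0,"wz":0}]' 0.2
python3 -m jog '[{"dx":0,"dy":0,"dz":0,"wx":0,"wy":0,"wz":1},{"dx":0,"dy":0,"dz":0,"wx":0,"wy":0,"wz":1},{"dx":0,"dy":0,"dz":0,"wx":0,"wy":0,"wz":1},{"dx":0,"dy":0,"dz":0,"wx":0,"wy":0,"wz":1},{"dx":0,"dy":0,"dz":0,"wx":0,"wy":0,"wz":1},{"dx":0,"dy":0,"dz":0,"wx":0,"wy":0,"wz":0.35},{"dx":0,"dy":0,"dz":0,"wx":0,"wy":0,"wz":0}]' 0.2
python3 -c "
from h import *
go([.5295,-.1153,.185],np.radians(62.2))"
```

```text
t: 31.12
eef_pos: [0.4867, 0.1605, 0.0351]
eef_rot: [0.0, -0.346, 0.938, -0.0]
contact_force: [-0.5, 0.5, 4.1]
finger_gap: 0.334
finger_force: 30.0
t: 32.12
eef_pos: [0.4864, 0.1603, 0.1828]
eef_rot: [0.0, -0.038, 0.999, -0.0]
contact_force: [0.5, 0.7, -0.9]
finger_gap: 0.33
finger_force: 30.0
t: 32.7
eef_pos: [0.4864, 0.1604, 0.1827]
eef_rot: [-0.0, 0.238, 0.971, -0.0]
contact_force: [-1.1, 0.0, -1.7]
finger_gap: 0.33
finger_force: 30.0
total rows units dx,dy,dz: [-4.14 -5.61 -0.06]  yaw_y 62.5 tilt -1.000 wz units 0.04
```

```bash
python3 -m jog '[{"dx":-0.592,"dy":-0.8,"dz":0,"wx":0,"wy":0,"wz":0.04},{"dx":-0.592,"dy":-0.8,"dz":0,"wx":0,"wy":0,"wz":0},{"dx":-0.592,"dy":-0.8,"dz":0,"wx":0,"wy":0,"wz":0},{"dx":-0.592,"dy":-0.8,"dz":0,"wx":0,"wy":0,"wz":0},{"dx":-0.592,"dy":-0.8,"dz":0,"wx":0,"wy":0,"wz":0},{"dx":-0.592,"dy":-0.8,"dz":0,"wx":0,"wy":0,"wz":0},{"dx":-0.592,"dy":-0.8,"dz":0,"wx":0,"wy":0,"wz":0},{"dx":0,"dy":0,"dz":0.8,"wx":0,"wy":0,"wz":0},{"dx":0,"dy":0,"dz":0.8,"wx":0,"wy":0,"wz":0},{"dx":0,"dy":0,"dz":0.6,"wx":0,"wy":0,"wz":0},{"dx":0,"dy":0,"dz":0,"wx":0,"wy":0,"wz":0},{"dx":0,"dy":0,"dz":0,"wx":0,"wy":0,"wz":0}]' 0.2
python3 -c "
from h import *
go([.5295,-.1153,.0435],np.radians(62.2))"
```

```text
t: 33.7
eef_pos: [0.5276, -0.1147, 0.094]
eef_rot: [-0.001, 0.24, 0.971, -0.0]
contact_force: [-0.2, 0.1, -0.6]
finger_gap: 0.338
finger_force: 30.0
total rows units dx,dy,dz: [-0.05  0.01  1.26]  yaw_y 62.3 tilt -1.000 wz units 0.01
```

```bash
python3 -m jog '[{"dx":-0.03,"dy":0.01,"dz":0.3,"wx":0,"wy":0,"wz":0},{"dx":0,"dy":0,"dz":0.3,"wx":0,"wy":0,"wz":0},{"dx":0,"dy":0,"dz":0.3,"wx":0,"wy":0,"wz":0},{"dx":0,"dy":0,"dz":0.2,"wx":0,"wy":0,"wz":0},{"dx":0,"dy":0,"dz":0.12,"wx":0,"wy":0,"wz":0},{"dx":0,"dy":0,"dz":0,"wx":0,"wy":0,"wz":0},{"dx":0,"dy":0,"dz":0,"wx":0,"wy":0,"wz":0}]' 0.2
python3 -c "
from h import *
go([.5295,-.1153,.0435],np.radians(62.2))"
```

```text
t: 34.28
eef_pos: [0.5301, -0.1151, 0.0463]
eef_rot: [0.0, 0.241, 0.971, 0.0]
contact_force: [0.4, -0.2, -1.1]
finger_gap: 0.334
finger_force: 30.0
total rows units dx,dy,dz: [ 0.01 -0.01  0.07]  yaw_y 62.1 tilt -1.000 wz units -0.01
```

```bash
python3 -m jog '[{"dx":0,"dy":0,"dz":0.06,"wx":0,"wy":0,"wz":0},{"dx":0,"dy":0,"dz":0,"wx":0,"wy":0,"wz":0},{"dx":0,"dy":0,"dz":0,"wx":0,"wy":0,"wz":0}]' 0.2
python3 -m jog '[{"dx":0,"dy":0,"dz":0,"wx":0,"wy":0,"wz":0},{"dx":0,"dy":0,"dz":0,"wx":0,"wy":0,"wz":0},{"dx":0,"dy":0,"dz":0,"wx":0,"wy":0,"wz":0},{"dx":0,"dy":0,"dz":-0.5,"wx":0,"wy":0,"wz":0},{"dx":0,"dy":0,"dz":-0.9,"wx":0,"wy":0,"wz":0},{"dx":0,"dy":0,"dz":-0.9,"wx":0,"wy":0,"wz":0},{"dx":0,"dy":0,"dz":-0.9,"wx":0,"wy":0,"wz":0},{"dx":0,"dy":0,"dz":-0.5,"wx":0,"wy":0,"wz":0},{"dx":0,"dy":0,"dz":0,"wx":0,"wy":0,"wz":0},{"dx":0,"dy":0,"dz":0,"wx":0,"wy":0,"wz":0}]' 0.5
python3 -c "
from h import *
o,R=st();blanks();go([.5372,.2025,.188],np.radians(-49.6))"
```

```text
t: 34.53
eef_pos: [0.5299, -0.1153, 0.0438]
eef_rot: [0.0, 0.241, 0.971, 0.0]
contact_force: [-0.4, 0.8, -0.6]
finger_gap: 0.33
finger_force: 30.0
t: 35.37
eef_pos: [0.5302, -0.1155, 0.1926]
eef_rot: [0.001, 0.241, 0.97, 0.0]
contact_force: [-0.9, -0.0, 0.1]
finger_gap: 0.499
finger_force: 0.0
0.71 [258. 177.  37.  56.] (array([ 0.5305, -0.1149]), array([56.3, 29.8]), -28.4) z 0.035 | base frame x,y off nest mm -1.0 0.8
0.62 [488.  66.  32.  42.] (array([0.5368, 0.2023]), array([56.9, 31.1]), 39.6) z 0.027 | base frame x,y off nest mm -284.7 -141.1
total rows units dx,dy,dz: [3.54 7.12 0.06]  yaw_y 62.1 tilt -1.000 wz units -11.38
```

```bash
python3 -m jog '[{"dx":0.443,"dy":0.89,"dz":0,"wx":0,"wy":0,"wz":0},{"dx":0.443,"dy":0.89,"dz":0,"wx":0,"wy":0,"wz":0},{"dx":0.443,"dy":0.89,"dz":0,"wx":0,"wy":0,"wz":0},{"dx":0.443,"dy":0.89,"dz":0,"wx":0,"wy":0,"wz":0},{"dx":0.443,"dy":0.89,"dz":0,"wx":0,"wy":0,"wz":0},{"dx":0.443,"dy":0.89,"dz":0,"wx":0,"wy":0,"wz":0},{"dx":0.443,"dy":0.89,"dz":0,"wx":0,"wy":0,"wz":0},{"dx":0.443,"dy":0.89,"dz":0,"wx":0,"wy":0,"wz":0},{"dx":0,"dy":0,"dz":0,"wx":0,"wy":0,"wz":-1},{"dx":0,"dy":0,"dz":0,"wx":0,"wy":0,"wz":-1},{"dx":0,"dy":0,"dz":0,"wx":0,"wy":0,"wz":-1},{"dx":0,"dy":0,"dz":0,"wx":0,"wy":0,"wz":-1}]' 0.5
python3 -m jog '[{"dx":0,"dy":0,"dz":0.5,"wx":0,"wy":0,"wz":-1},{"dx":0,"dy":0,"dz":0.5,"wx":0,"wy":0,"wz":-1},{"dx":0,"dy":0,"dz":0.5,"wx":0,"wy":0,"wz":-1},{"dx":0,"dy":0,"dz":0,"wx":0,"wy":0,"wz":-1},{"dx":0,"dy":0,"dz":0,"wx":0,"wy":0,"wz":-1},{"dx":0,"dy":0,"dz":0,"wx":0,"wy":0,"wz":-1},{"dx":0,"dy":0,"dz":0,"wx":0,"wy":0,"wz":-1},{"dx":0,"dy":0,"dz":0,"wx":0,"wy":0,"wz":-0.37},{"dx":0,"dy":0,"dz":0,"wx":0,"wy":0,"wz":0},{"dx":0,"dy":0,"dz":0,"wx":0,"wy":0,"wz":0}]' 0.5
python3 -c "
from h import *
o,R=st();blanks();go([.5372,.2028,.0355],np.radians(-49.6))"
```

```text
t: 36.47
eef_pos: [0.5366, 0.2027, 0.1895]
eef_rot: [-0.002, 0.031, 1.0, -0.001]
contact_force: [0.4, -0.3, -0.0]
finger_gap: 0.5
finger_force: 0.0
t: 37.3
eef_pos: [0.5368, 0.2024, 0.1301]
eef_rot: [-0.001, -0.344, 0.939, 0.0]
contact_force: [0.7, 0.1, -0.6]
finger_gap: 0.499
finger_force: 0.0
0.59 [31. 14. 28. 23.] (array([ 0.544 , -0.1062]), array([40.6,  3.3]), -28.4) z 0.016 | base frame x,y off nest mm -15.0 8.7
0.58 [17. 10. 34. 20.] (array([ 0.5501, -0.1145]), array([44.3, 20. ]), -67.0) z 0.035 | base frame x,y off nest mm -10.5 18.0
0.55 [23. 12. 32. 19.] (array([ 0.546 , -0.1062]), array([38.4,  3.5]), -30.2) z 0.024 | base frame x,y off nest mm -15.9 10.5
0.55 [259. 191.  35.  66.] (array([0.5369, 0.203 ]), array([55.8, 30. ]), 40.2) z 0.027 | base frame x,y off nest mm -285.3 -141.3
total rows units dx,dy,dz: [-0.01  0.    2.38]  yaw_y 130.3 tilt -1.000 wz units -0.02
```

```bash
python3 -m jog '[{"dx":0,"dy":0,"dz":0.7,"wx":0,"wy":0,"wz":0},{"dx":0,"dy":0,"dz":0.7,"wx":0,"wy":0,"wz":0},{"dx":0,"dy":0,"dz":0.5,"wx":0,"wy":0,"wz":0},{"dx":0,"dy":0,"dz":0.3,"wx":0,"wy":0,"wz":0},{"dx":0.02,"dy":0,"dz":0.19,"wx":0,"wy":0,"wz":0},{"dx":0,"dy":0,"dz":0,"wx":0,"wy":0,"wz":0},{"dx":0,"dy":0,"dz":0,"wx":0,"wy":0,"wz":0},{"dx":0,"dy":0,"dz":0,"wx":0,"wy":0,"wz":0}]' 0.5
python3 -m jog '[{"dx":0.01,"dy":0,"dz":0.04,"wx":0,"wy":0,"wz":0},{"dx":0,"dy":0,"dz":0,"wx":0,"wy":0,"wz":0},{"dx":0,"dy":0,"dz":0,"wx":0,"wy":0,"wz":0},{"dx":0,"dy":0,"dz":0,"wx":0,"wy":0,"wz":0},{"dx":0,"dy":0,"dz":0,"wx":0,"wy":0,"wz":0}]' 0.2
python3 -m jog '[{"dx":0,"dy":0,"dz":-0.4,"wx":0,"wy":0,"wz":0},{"dx":0,"dy":0,"dz":-0.6,"wx":0,"wy":0,"wz":0},{"dx":0,"dy":0,"dz":-0.9,"wx":0,"wy":0,"wz":0},{"dx":0,"dy":0,"dz":-0.9,"wx":0,"wy":0,"wz":0},{"dx":0,"dy":0,"dz":-0.9,"wx":0,"wy":0,"wz":0},{"dx":0,"dy":0,"dz":0,"wx":0,"wy":0,"wz":1},{"dx":0,"dy":0,"dz":0,"wx":0,"wy":0,"wz":1},{"dx":0,"dy":0,"dz":0,"wx":0,"wy":0,"wz":1},{"dx":0,"dy":0,"dz":0,"wx":0,"wy":0,"wz":1},{"dx":0,"dy":0,"dz":0,"wx":0,"wy":0,"wz":1},{"dx":0,"dy":0,"dz":0,"wx":0,"wy":0,"wz":1},{"dx":0,"dy":0,"dz":0,"wx":0,"wy":0,"wz":0}]' 0.2
python3 -m jog '[{"dx":0,"dy":0,"dz":0,"wx":0,"wy":0,"wz":1},{"dx":0,"dy":0,"dz":0,"wx":0,"wy":0,"wz":1},{"dx":0,"dy":0,"dz":0,"wx":0,"wy":0,"wz":1},{"dx":0,"dy":0,"dz":0,"wx":0,"wy":0,"wz":1},{"dx":0,"dy":0,"dz":0,"wx":0,"wy":0,"wz":1},{"dx":0,"dy":0,"dz":0,"wx":0,"wy":0,"wz":0.35},{"dx":0,"dy":0,"dz":0,"wx":0,"wy":0,"wz":0}]' 0.2
python3 -c "
from h import *
go([.5295,-.1153,.185],np.radians(62.2))"
```

```text
t: 38.07
eef_pos: [0.5375, 0.2027, 0.0366]
eef_rot: [0.001, -0.345, 0.939, 0.0]
contact_force: [-0.1, 0.7, -0.5]
finger_gap: 0.502
finger_force: 0.0
t: 38.48
eef_pos: [0.5368, 0.2022, 0.0346]
eef_rot: [0.0, -0.345, 0.939, 0.0]
contact_force: [0.4, 0.6, 2.5]
finger_gap: 0.333
finger_force: 30.0
t: 39.48
eef_pos: [0.5365, 0.2018, 0.1823]
eef_rot: [0.0, -0.037, 0.999, -0.0]
contact_force: [0.4, 0.2, -0.2]
finger_gap: 0.333
finger_force: 30.0
t: 40.07
eef_pos: [0.5365, 0.2019, 0.1822]
eef_rot: [-0.0, 0.239, 0.971, -0.0]
contact_force: [-0.5, 0.2, -0.7]
finger_gap: 0.332
finger_force: 30.0
total rows units dx,dy,dz: [-3.52 -7.11 -0.07]  yaw_y 62.4 tilt -1.000 wz units 0.03
```

```bash
python3 -m jog '[{"dx":-0.44,"dy":-0.889,"dz":0,"wx":0,"wy":0,"wz":0.03},{"dx":-0.44,"dy":-0.889,"dz":0,"wx":0,"wy":0,"wz":0},{"dx":-0.44,"dy":-0.889,"dz":0,"wx":0,"wy":0,"wz":0},{"dx":-0.44,"dy":-0.889,"dz":0,"wx":0,"wy":0,"wz":0},{"dx":-0.44,"dy":-0.889,"dz":0,"wx":0,"wy":0,"wz":0},{"dx":-0.44,"dy":-0.889,"dz":0,"wx":0,"wy":0,"wz":0},{"dx":-0.44,"dy":-0.889,"dz":0,"wx":0,"wy":0,"wz":0},{"dx":-0.44,"dy":-0.889,"dz":0,"wx":0,"wy":0,"wz":0},{"dx":0,"dy":0,"dz":0.8,"wx":0,"wy":0,"wz":0},{"dx":0,"dy":0,"dz":0.8,"wx":0,"wy":0,"wz":0},{"dx":0,"dy":0,"dz":0.4,"wx":0,"wy":0,"wz":0},{"dx":0,"dy":0,"dz":0,"wx":0,"wy":0,"wz":0}]' 0.2
python3 -m jog '[{"dx":0,"dy":0,"dz":0,"wx":0,"wy":0,"wz":0},{"dx":0,"dy":0,"dz":0,"wx":0,"wy":0,"wz":0}]' 0.2
python3 -c "
from h import *
go([.5297,-.1153,.0515],np.radians(62.2))"
```

```text
t: 41.07
eef_pos: [0.5254, -0.1156, 0.0991]
eef_rot: [-0.003, 0.24, 0.971, -0.0]
contact_force: [-0.2, -0.3, -1.2]
finger_gap: 0.333
finger_force: 30.0
t: 41.23
eef_pos: [0.5287, -0.1149, 0.1033]
eef_rot: [0.001, 0.241, 0.971, 0.0]
contact_force: [-1.1, -0.4, -1.1]
finger_gap: 0.335
finger_force: 30.0
total rows units dx,dy,dz: [-0.03  0.    1.29]  yaw_y 62.2 tilt -1.000 wz units -0.01
```

```bash
python3 -m jog '[{"dx":-0.01,"dy":0,"dz":0.3,"wx":0,"wy":0,"wz":0},{"dx":0,"dy":0,"dz":0.3,"wx":0,"wy":0,"wz":0},{"dx":0,"dy":0,"dz":0.3,"wx":0,"wy":0,"wz":0},{"dx":0,"dy":0,"dz":0.2,"wx":0,"wy":0,"wz":0},{"dx":0,"dy":0,"dz":0.12,"wx":0,"wy":0,"wz":0},{"dx":0,"dy":0,"dz":0.03,"wx":0,"wy":0,"wz":0},{"dx":0,"dy":0,"dz":0,"wx":0,"wy":0,"wz":0},{"dx":0,"dy":0,"dz":0,"wx":0,"wy":0,"wz":0},{"dx":0,"dy":0,"dz":0,"wx":0,"wy":0,"wz":0}]' 0.2
python3 -c "
from h import *
go([.5297,-.1153,.0515],np.radians(62.2))"
```

```text
t: 41.98
eef_pos: [0.5287, -0.1155, 0.0529]
eef_rot: [0.001, 0.242, 0.97, 0.0]
contact_force: [-0.0, -0.4, -1.3]
finger_gap: 0.337
finger_force: 30.0
total rows units dx,dy,dz: [-0.02  0.02  0.04]  yaw_y 62.0 tilt -1.000 wz units -0.03
```

```bash
python3 -m jog '[{"dx":0,"dy":0,"dz":0.05,"wx":0,"wy":0,"wz":0},{"dx":0,"dy":0,"dz":0,"wx":0,"wy":0,"wz":0},{"dx":0,"dy":0,"dz":0,"wx":0,"wy":0,"wz":0}]' 0.2
python3 -m jog '[{"dx":0,"dy":0,"dz":0,"wx":0,"wy":0,"wz":0},{"dx":0,"dy":0,"dz":0,"wx":0,"wy":0,"wz":0},{"dx":0,"dy":0,"dz":0,"wx":0,"wy":0,"wz":0},{"dx":0,"dy":0,"dz":-0.5,"wx":0,"wy":0,"wz":0},{"dx":0,"dy":0,"dz":-0.9,"wx":0,"wy":0,"wz":0},{"dx":0,"dy":0,"dz":-0.9,"wx":0,"wy":0,"wz":0},{"dx":0,"dy":0,"dz":-0.9,"wx":0,"wy":0,"wz":0},{"dx":0,"dy":0,"dz":-0.5,"wx":0,"wy":0,"wz":0},{"dx":-0.9,"dy":0,"dz":0,"wx":0,"wy":0,"wz":0},{"dx":-0.9,"dy":0,"dz":0,"wx":0,"wy":0,"wz":0},{"dx":0,"dy":0,"dz":0,"wx":0,"wy":0,"wz":0},{"dx":0,"dy":0,"dz":0,"wx":0,"wy":0,"wz":0}]' 0.3
python3 - <<'E'
from h import *
o,R=st();p,d,ci=blanks();cv2.imwrite('pics/w10.png',p);A=pts(d,ci,True)
C=NEST-.062*BY;print('col',C)
for n in ('clamp_swing','clamp_lever','nut_grip'):
    for k in r.cut_out('wrist',n)[:2]:
        b=pts(d,ci,True,k['region']);v=b[:,:2]-C
        print(n,round(k['p'],2),np.round(k['extent']),'base x',np.percentile(v@BX,[3,50,97]).round(3),'y',np.percentile(v@BY,[3,50,97]).round(3),'z',np.percentile(b[:,2],[3,50,97]).round(3))
v=A[:,:2]-C
for lo,hi in ((.05,.07),(.07,.08),(.08,.09),(.09,.10),(.10,.115),(.115,.13),(.13,.16)):
    k=(A[:,2]>lo)&(A[:,2]<hi)&(np.hypot(*v.T)<.1)
    if k.sum()>10: print(lo,k.sum(),'x',np.percentile(v[k]@BX,[2,50,98]).round(3),'y',np.percentile(v[k]@BY,[2,50,98]).round(3))
E
```

```text
t: 42.23
eef_pos: [0.5286, -0.1155, 0.0506]
eef_rot: [0.0, 0.242, 0.97, 0.0]
contact_force: [0.1, -0.3, 0.6]
finger_gap: 0.333
finger_force: 30.0
t: 43.23
eef_pos: [0.5922, -0.1504, 0.1976]
eef_rot: [-0.0, 0.243, 0.97, -0.0]
contact_force: [-0.6, 0.2, -0.9]
finger_gap: 0.333
finger_force: 30.0
0.74 [258. 237.  59.  88.] (array([ 0.59  , -0.1482]), array([48.7, 30. ]), -28.1) z 0.190 | base frame x,y off nest mm 0.8 69.0
0.56 [260. 108.  36.  54.] (array([ 0.5306, -0.1148]), array([54.9, 30.4]), -28.3) z 0.035 | base frame x,y off nest mm -1.1 0.9
col [ 0.47443 -0.08657]
clamp_swing 0.95 [205.  17.  65.  33.] base x [0.023 0.047 0.066] y [-0.028 -0.016 -0.004] z [0.07  0.075 0.112]
clamp_lever 0.56 [186.  10.  38.  18.] base x [0.046 0.054 0.066] y [-0.027 -0.019 -0.015] z [0.082 0.092 0.119]
nut_grip 0.6 [260.  30.  52.  51.] base x [-0.019 -0.     0.018] y [-0.017  0.006  0.019] z [0.085 0.095 0.097]
nut_grip 0.36 [187.  10.  32.  20.] base x [0.046 0.054 0.066] y [-0.027 -0.019 -0.015] z [0.082 0.092 0.119]
0.05 60 x [0.023 0.046 0.068] y [-0.027 -0.009 -0.   ]
0.07 749 x [0.022 0.036 0.058] y [-0.028 -0.014 -0.002]
0.08 473 x [-0.016  0.051  0.069] y [-0.029 -0.014  0.02 ]
0.09 1567 x [-0.019  0.003  0.058] y [-0.024  0.003  0.019]
0.1 202 x [-0.009  0.006  0.06 ] y [-0.023  0.005  0.009]
0.115 472 x [-0.009 -0.     0.06 ] y [-0.018 -0.     0.008]
```

View pics/w10.png

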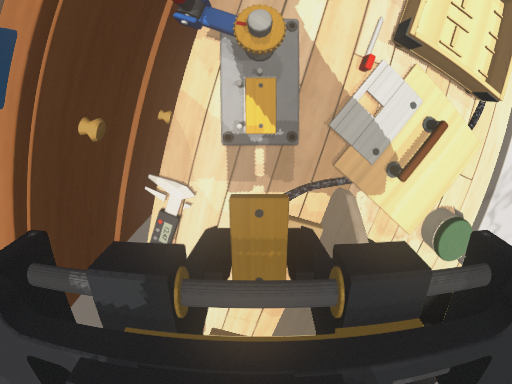

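The fourth blank is still in the jaws at (258,237): an opening of 0.3 is narrower than the blank. I'll go back and release it.

```bash
python3 -m jog '[{"dx":0.9,"dy":0,"dz":0,"wx":0,"wy":0,"wz":0},{"dx":0.88,"dy":0,"dz":0,"wx":0,"wy":0,"wz":0},{"dx":0,"dy":0,"dz":0.5,"wx":0,"wy":0,"wz":0},{"dx":0,"dy":0,"dz":0.8,"wx":0,"wy":0,"wz":0},{"dx":0,"dy":0,"dz":0.8,"wx":0,"wy":0,"wz":0},{"dx":0,"dy":0,"dz":0.4,"wx":0,"wy":0,"wz":0},{"dx":0,"dy":0,"dz":0,"wx":0,"wy":0,"wz":0},{"dx":0,"dy":0,"dz":0,"wx":0,"wy":0,"wz":0},{"dx":0,"dy":0,"dz":0,"wx":0,"wy":0,"wz":0}]' 0.2
python3 -c "
from h import *
go([.5297,-.1153,.0515],np.radians(62.2))"
```

```text
t: 44.23
eef_pos: [0.5296, -0.1154, 0.0995]
eef_rot: [0.001, 0.241, 0.97, 0.0]
contact_force: [0.4, -0.4, -1.5]
finger_gap: 0.337
finger_force: 30.0
total rows units dx,dy,dz: [0.  0.  1.2]  yaw_y 62.1 tilt -1.000 wz units -0.02
```

```bash
python3 -m jog '[{"dx":0,"dy":0,"dz":0.3,"wx":0,"wy":0,"wz":0},{"dx":0,"dy":0,"dz":0.3,"wx":0,"wy":0,"wz":0},{"dx":0,"dy":0,"dz":0.3,"wx":0,"wy":0,"wz":0},{"dx":0,"dy":0,"dz":0.2,"wx":0,"wy":0,"wz":0},{"dx":0,"dy":0,"dz":0.1,"wx":0,"wy":0,"wz":0},{"dx":0,"dy":0,"dz":0,"wx":0,"wy":0,"wz":0},{"dx":0,"dy":0,"dz":0,"wx":0,"wy":0,"wz":0},{"dx":0,"dy":0,"dz":0,"wx":0,"wy":0,"wz":0}]' 0.2
python3 -m jog '[{"dx":0,"dy":0,"dz":0,"wx":0,"wy":0,"wz":0},{"dx":0,"dy":0,"dz":0,"wx":0,"wy":0,"wz":0},{"dx":0,"dy":0,"dz":0,"wx":0,"wy":0,"wz":0},{"dx":0,"dy":0,"dz":-0.5,"wx":0,"wy":0,"wz":0},{"dx":0,"dy":0,"dz":-0.9,"wx":0,"wy":0,"wz":0},{"dx":0,"dy":0,"dz":-0.9,"wx":0,"wy":0,"wz":0},{"dx":0,"dy":0,"dz":-0.9,"wx":0,"wy":0,"wz":0},{"dx":0,"dy":0,"dz":-0.5,"wx":0,"wy":0,"wz":0},{"dx":0,"dy":0,"dz":0,"wx":0,"wy":0,"wz":0}]' 0.5
python3 -c "
from h import *
blanks();o,R=st();print(R[:,0],o['q'])
C=NEST-.062*BY
go([*(C+.10*BX-.03*BY),.2])"
```

```text
t: 44.9
eef_pos: [0.5294, -0.1159, 0.051]
eef_rot: [0.001, 0.242, 0.97, 0.0]
contact_force: [0.4, -0.4, -2.0]
finger_gap: 0.333
finger_force: 30.0
t: 45.65
eef_pos: [0.5316, -0.1158, 0.2029]
eef_rot: [0.004, 0.242, 0.97, 0.001]
contact_force: [-0.8, -0.3, 1.1]
finger_gap: 0.501
finger_force: 0.0
0.57 [256. 173.  30.  57.] (array([ 0.5301, -0.1159]), array([55.8, 29.7]), -28.8) z 0.043 | base frame x,y off nest mm 0.1 0.9
[-0.88311821  0.46914793 -0.00156823] [ 0.48234538  0.70894941 -0.59043839  1.86255772  0.56694581  0.7421313
  0.65605976]
total rows units dx,dy,dz: [ 2.29 -2.49 -0.03]  yaw_y 62.0 tilt -1.000
```

Four blanks are stacked, with the top at z≈0.043 and within 1 mm. Next I'll turn the gripper so it straddles the upright lever and carries the arm round.

```bash
python3 -m jog '[{"dx":0,"dy":0,"dz":-0.5,"wx":0,"wy":0,"wz":1},{"dx":0,"dy":0,"dz":-0.5,"wx":0,"wy":0,"wz":1},{"dx":0,"dy":0,"dz":-0.5,"wx":0,"wy":0,"wz":1},{"dx":0,"dy":0,"dz":0,"wx":0,"wy":0,"wz":1},{"dx":0,"dy":0,"dz":0,"wx":0,"wy":0,"wz":1},{"dx":0,"dy":0,"dz":0,"wx":0,"wy":0,"wz":1},{"dx":0,"dy":0,"dz":0,"wx":0,"wy":0,"wz":1},{"dx":0,"dy":0,"dz":0,"wx":0,"wy":0,"wz":1},{"dx":0,"dy":0,"dz":0,"wx":0,"wy":0,"wz":1},{"dx":0,"dy":0,"dz":0,"wx":0,"wy":0,"wz":1},{"dx":0,"dy":0,"dz":0,"wx":0,"wy":0,"wz":1},{"dx":0,"dy":0,"dz":0,"wx":0,"wy":0,"wz":1}]' 0.5
python3 -m jog '[{"dx":0,"dy":0,"dz":0,"wx":0,"wy":0,"wz":1},{"dx":0,"dy":0,"dz":0,"wx":0,"wy":0,"wz":1},{"dx":0,"dy":0,"dz":0,"wx":0,"wy":0,"wz":1},{"dx":0,"dy":0,"dz":0,"wx":0,"wy":0,"wz":1},{"dx":0,"dy":0,"dz":0,"wx":0,"wy":0,"wz":1},{"dx":0,"dy":0,"dz":0,"wx":0,"wy":0,"wz":1},{"dx":0,"dy":0,"dz":0,"wx":0,"wy":0,"wz":0},{"dx":0,"dy":0,"dz":0,"wx":0,"wy":0,"wz":0}]' 0.5
python3 - <<'E'
from h import *
o,R=st();print(R[:,0])
C=NEST-.062*BY
for c in ('scene','side'):
    p,d,ci=snap(c);A=pts(d,ci)
    hsv=cv2.cvtColor(p,cv2.COLOR_BGR2HSV);red=((hsv[...,0]<8)|(hsv[...,0]>172))&(hsv[...,1]>140)&(hsv[...,2]>50)
    q=pts(d,ci,mask=red);q=q[np.hypot(q[:,0]-.43,q[:,1]+.13)<.04]
    print(c,len(q),q.mean(0) if len(q) else 0,q.max(0) if len(q) else 0,q.min(0) if len(q) else 0)
    v=A[:,:2]-C;k=(np.hypot(*v.T)<.085)&(np.hypot(*v.T)>.03)&(v@BY<.005)&(v@BX>0)
    for lo in np.arange(.05,.15,.01):
        kk=k&(A[:,2]>lo)&(A[:,2]<lo+.01)
        if kk.sum()>5:print('  %.2f'%lo,kk.sum(),'x',np.percentile(v[kk]@BX,[3,50,97]).round(3),'y',np.percentile(v[kk]@BY,[3,50,97]).round(3))
go([.430,-.130,.23],np.radians(-45.8))
E
```

```text
t: 46.75
eef_pos: [0.5278, -0.1159, 0.2564]
eef_rot: [-0.001, 0.767, 0.641, -0.002]
contact_force: [-0.0, -0.3, 1.2]
finger_gap: 0.502
finger_force: 0.0
t: 47.42
eef_pos: [0.5281, -0.1158, 0.257]
eef_rot: [-0.0, 0.926, 0.376, -0.001]
contact_force: [-0.6, 0.1, -0.2]
finger_gap: 0.501
finger_force: 0.0
[ 0.71663763  0.69744138 -0.00245623]
scene 94 [ 0.42224542 -0.1308522   0.13616541] [ 0.42985195 -0.123902    0.14900218] [ 0.41666402 -0.13496032  0.11450836]
  0.05 18 x [0.06  0.064 0.067] y [-0.032 -0.027 -0.022]
  0.06 20 x [0.034 0.065 0.071] y [-0.04  -0.026 -0.006]
  0.07 108 x [0.028 0.042 0.071] y [-0.038 -0.016 -0.006]
  0.08 92 x [0.052 0.064 0.072] y [-0.04  -0.022 -0.011]
  0.09 55 x [0.053 0.062 0.068] y [-0.035 -0.025 -0.014]
  0.10 19 x [0.059 0.061 0.063] y [-0.031 -0.026 -0.021]
  0.11 19 x [0.059 0.063 0.065] y [-0.032 -0.025 -0.019]
  0.12 25 x [0.061 0.064 0.067] y [-0.032 -0.026 -0.02 ]
  0.13 23 x [0.059 0.065 0.066] y [-0.033 -0.025 -0.02 ]
  0.14 47 x [0.057 0.063 0.066] y [-0.033 -0.026 -0.021]
side 76 [ 0.42209508 -0.13231476  0.13434742] [ 0.4288084  -0.12361514  0.14746594] [ 0.41596995 -0.13672294  0.11290581]
  0.05 13 x [0.063 0.066 0.067] y [-0.032 -0.027 -0.02 ]
  0.06 35 x [0.035 0.065 0.073] y [-0.039 -0.018 -0.006]
  0.07 91 x [0.029 0.057 0.073] y [-0.038 -0.017 -0.007]
  0.08 79 x [0.054 0.064 0.073] y [-0.039 -0.021 -0.012]
  0.09 28 x [0.058 0.063 0.067] y [-0.033 -0.025 -0.02 ]
  0.10 16 x [0.061 0.063 0.064] y [-0.031 -0.024 -0.02 ]
  0.11 21 x [0.06  0.064 0.066] y [-0.031 -0.023 -0.019]
  0.12 18 x [0.061 0.065 0.068] y [-0.033 -0.026 -0.021]
  0.13 28 x [0.06  0.066 0.068] y [-0.033 -0.025 -0.02 ]
  0.14 30 x [0.058 0.064 0.068] y [-0.033 -0.026 -0.02 ]
total rows units dx,dy,dz: [-2.01 -1.46  0.69]  yaw_y -45.8 tilt -1.000 wz units -0.00
```

```bash
python3 -m jog '[{"dx":-0.67,"dy":-0.49,"dz":0,"wx":0,"wy":0,"wz":0},{"dx":-0.67,"dy":-0.49,"dz":0,"wx":0,"wy":0,"wz":0},{"dx":-0.67,"dy":-0.49,"dz":0,"wx":0,"wy":0,"wz":0},{"dx":0,"dy":0,"dz":0.5,"wx":0,"wy":0,"wz":0.67},{"dx":0,"dy":0,"dz":0,"wx":0,"wy":0,"wz":0},{"dx":0,"dy":0,"dz":0,"wx":0,"wy":0,"wz":0}]' 0.45
python3 - <<'E'
from h import *
o,R=st();go([.426,-.1275,.116],np.radians(-49.8));print(o['eef_pos'],R[:,0])
p,d,ci=snap('wrist','w11');A=pts(d,ci,True)
hsv=cv2.cvtColor(p,cv2.COLOR_BGR2HSV);red=((hsv[...,0]<8)|(hsv[...,0]>172))&(hsv[...,1]>120)&(hsv[...,2]>50)
q=pts(d,ci,True,red);q=q[(np.hypot(q[:,0]-.43,q[:,1]+.13)<.04)&(q[:,2]>.1)];print(len(q),q.mean(0),q.max(0),rect(q[q[:,2]>.14]))
E
```

```text
t: 48.02
eef_pos: [0.4304, -0.1294, 0.2381]
eef_rot: [-0.0, 0.939, 0.343, -0.0]
contact_force: [0.3, 0.4, -0.3]
finger_gap: 0.449
finger_force: 0.0
total rows units dx,dy,dz: [-0.05 -0.1   3.05]  yaw_y -49.8 tilt -1.000 wz units -0.00
[ 0.43038816 -0.12938284  0.23810501] [ 7.64041204e-01  6.45167362e-01 -3.38413236e-04]
372 [ 0.4270964  -0.12557286  0.13779045] [ 0.43238803 -0.11932502  0.14791804] (array([ 0.4249, -0.1269]), array([13.8, 10.4]), -54.3)
```

```bash
python3 -m jog '[{"dx":-0.05,"dy":-0.12,"dz":0,"wx":0,"wy":0,"wz":0.3},{"dx":0,"dy":0,"dz":0.8,"wx":0,"wy":0,"wz":0},{"dx":0,"dy":0,"dz":0.8,"wx":0,"wy":0,"wz":0},{"dx":0,"dy":0,"dz":0.7,"wx":0,"wy":0,"wz":0},{"dx":0,"dy":0,"dz":0.5,"wx":0,"wy":0,"wz":0},{"dx":0,"dy":0,"dz":0.25,"wx":0,"wy":0,"wz":0},{"dx":0,"dy":0,"dz":0,"wx":0,"wy":0,"wz":0}]' 0.45
python3 -m jog '[{"dx":0,"dy":0,"dz":0,"wx":0,"wy":0,"wz":0},{"dx":0,"dy":0,"dz":0,"wx":0,"wy":0,"wz":0},{"dx":0,"dy":0,"dz":0,"wx":0,"wy":0,"wz":0},{"dx":0,"dy":0,"dz":0,"wx":0,"wy":0,"wz":0}]' 0.23
```

```text
t: 48.65
eef_pos: [0.4265, -0.1265, 0.1145]
eef_rot: [-0.001, 0.944, 0.329, -0.001]
contact_force: [-0.2, -0.6, 0.2]
finger_gap: 0.449
finger_force: 0.0
t: 48.98
eef_pos: [0.4265, -0.1272, 0.1172]
eef_rot: [0.001, 0.945, 0.328, 0.001]
contact_force: [0.6, -0.1, -0.8]
finger_gap: 0.235
finger_force: 0.0
```

```bash
python3 -m jog '[{"dx":0,"dy":0.08,"dz":0,"wx":0,"wy":0,"wz":0},{"dx":0.008,"dy":0.163,"dz":0,"wx":0,"wy":0,"wz":-1},{"dx":0.008,"dy":0.163,"dz":0,"wx":0,"wy":0,"wz":-1},{"dx":0.008,"dy":0.163,"dz":0,"wx":0,"wy":0,"wz":-1},{"dx":0.008,"dy":0.163,"dz":0,"wx":0,"wy":0,"wz":-1},{"dx":0.008,"dy":0.163,"dz":0,"wx":0,"wy":0,"wz":-1},{"dx":0.008,"dy":0.163,"dz":0,"wx":0,"wy":0,"wz":-1},{"dx":0,"dy":0,"dz":0,"wx":0,"wy":0,"wz":0}]' 0.23
cat >> h.py <<'E'
def arcchk():
    o,R=st();C=NEST-.062*BY;v=o['eef_pos'][:2]-C
    print('r %.4f theta_tool %.1f theta_yaw %.1f'%(np.hypot(*v),np.degrees(np.arctan2(v@BX,v@BY)),(-27.8-(np.degrees(np.arctan2(R[1,1],R[0,1]))-90))%180),o['contact_force'].round(1) if hasattr(o['contact_force'],'round') else o['contact_force'],o['finger_gap'],o['eef_pos'][2])
E
python3 -c "
from h import *
arcchk()
for c in ('scene','side'):
    p,d,ci=snap(c)
    hsv=cv2.cvtColor(p,cv2.COLOR_BGR2HSV);red=((hsv[...,0]<8)|(hsv[...,0]>172))&(hsv[...,1]>140)&(hsv[...,2]>50)
    q=pts(d,ci,mask=red);C=NEST-.062*BY;k=np.hypot(*(q[:,:2]-C).T)<.085;q=q[k];print(c,len(q),((q[:,:2]-C)@BX).mean(),((q[:,:2]-C)@BY).mean(),q.max(0))
"
```

```text
t: 49.65
eef_pos: [0.4603, -0.1516, 0.1166]
eef_rot: [0.0, 0.797, 0.604, 0.0]
contact_force: [-0.7, -0.1, -0.8]
finger_gap: 0.229
finger_force: 0.3
r 0.0665 theta_tool 74.6 theta_yaw 77.8 [-0.7 -0.1 -0.8] 0.2289298275074935 0.11661169244491765
scene 68 0.06729062569125396 0.015049945494915173 [ 0.46299275 -0.15014696  0.14674377]
side 82 0.0673093141389422 0.01304397698890556 [ 0.48097834 -0.10168894  0.45856376]
```

```bash
python3 -m jog '[{"dx":0.02,"dy":0.163,"dz":0,"wx":0,"wy":0,"wz":-1},{"dx":0.02,"dy":0.163,"dz":0,"wx":0,"wy":0,"wz":-1},{"dx":0.02,"dy":0.163,"dz":0,"wx":0,"wy":0,"wz":-1},{"dx":0.015,"dy":0.163,"dz":0,"wx":0,"wy":0,"wz":-1},{"dx":0.015,"dy":0.163,"dz":0,"wx":0,"wy":0,"wz":-1},{"dx":0.015,"dy":0.163,"dz":0,"wx":0,"wy":0,"wz":-1},{"dx":0.008,"dy":0.163,"dz":0,"wx":0,"wy":0,"wz":-1},{"dx":0.008,"dy":0.163,"dz":0,"wx":0,"wy":0,"wz":-1},{"dx":0.008,"dy":0.163,"dz":0,"wx":0,"wy":0,"wz":-1},{"dx":0.008,"dy":0.163,"dz":0,"wx":0,"wy":0,"wz":-1},{"dx":0,"dy":0,"dz":0,"wx":0,"wy":0,"wz":0}]' 0.23
python3 -c "
from h import *
arcchk()"
```

```text
t: 50.67
eef_pos: [0.5201, -0.1333, 0.1162]
eef_rot: [-0.0, 0.388, 0.921, 0.0]
contact_force: [-1.0, -0.8, 0.1]
finger_gap: 0.236
finger_force: 0.5
r 0.0654 theta_tool 17.9 theta_yaw 17.9 [-1.  -0.8  0.1] 0.23597085188930983 0.11624699976405257
```

```bash
python3 -m jog '[{"dx":0.012,"dy":0.163,"dz":0,"wx":0,"wy":0,"wz":-1},{"dx":0.012,"dy":0.163,"dz":0,"wx":0,"wy":0,"wz":-1},{"dx":0.008,"dy":0.15,"dz":0,"wx":0,"wy":0,"wz":-0.9},{"dx":0,"dy":0.08,"dz":0,"wx":0,"wy":0,"wz":0},{"dx":0,"dy":0,"dz":0,"wx":0,"wy":0,"wz":0},{"dx":0,"dy":0,"dz":0,"wx":0,"wy":0,"wz":0}]' 0.23
python3 -c "
from h import *
arcchk()"
python3 -m jog '[{"dx":0,"dy":0.06,"dz":0,"wx":0,"wy":0,"wz":0},{"dx":0,"dy":0,"dz":0,"wx":0,"wy":0,"wz":0},{"dx":0,"dy":0,"dz":0,"wx":0,"wy":0,"wz":0}]' 0.23
python3 -c "
from h import *
arcchk()"
```

```text
t: 51.17
eef_pos: [0.5329, -0.1158, 0.1164]
eef_rot: [0.0, 0.247, 0.969, -0.0]
contact_force: [-0.5, -0.2, -0.1]
finger_gap: 0.235
finger_force: 0.1
r 0.0654 theta_tool -1.2 theta_yaw 0.8 [-0.5 -0.2 -0.1] 0.23470903002373297 0.11637295668909069
t: 51.42
eef_pos: [0.5339, -0.1142, 0.1163]
eef_rot: [-0.0, 0.246, 0.969, -0.001]
contact_force: [-0.4, -1.9, 0.9]
finger_gap: 0.232
finger_force: 1.2
r 0.0655 theta_tool -2.8 theta_yaw 0.7 [-0.4 -1.9  0.9] 0.2316468492882817 0.11632898705075523
```

```bash
python3 -m jog '[{"dx":0,"dy":0.06,"dz":0,"wx":0,"wy":0,"wz":0},{"dx":0,"dy":0,"dz":0,"wx":0,"wy":0,"wz":0},{"dx":0,"dy":0,"dz":0,"wx":0,"wy":0,"wz":0}]' 0.23
python3 -c "
from h import *
arcchk()"
python3 -m jog '[{"dx":0,"dy":0.06,"dz":0,"wx":0,"wy":0,"wz":0},{"dx":0,"dy":0,"dz":0,"wx":0,"wy":0,"wz":0},{"dx":0,"dy":0,"dz":0,"wx":0,"wy":0,"wz":0}]' 0.23
python3 -c "
from h import *
arcchk()"
```

```text
t: 51.67
eef_pos: [0.5345, -0.1133, 0.1162]
eef_rot: [-0.0, 0.246, 0.969, -0.002]
contact_force: [-2.4, -5.9, 1.3]
finger_gap: 0.224
finger_force: 2.7
r 0.0657 theta_tool -3.7 theta_yaw 0.7 [-2.4 -5.9  1.3] 0.22419964178253848 0.11621998610663564
t: 51.92
eef_pos: [0.5349, -0.1127, 0.1161]
eef_rot: [-0.001, 0.247, 0.969, -0.003]
contact_force: [-2.3, -7.0, 1.9]
finger_gap: 0.23
finger_force: 4.0
r 0.0659 theta_tool -4.4 theta_yaw 0.7 [-2.3 -7.   1.9] 0.23042176527502414 0.11609513705689209
```

The arm is at its stop: the force rose and the angle stalled. I'll back off, rise, and measure the foot gap and nut height.

```bash
python3 -m jog '[{"dx":0,"dy":-0.2,"dz":0,"wx":0,"wy":0,"wz":0},{"dx":0,"dy":0,"dz":0,"wx":0,"wy":0,"wz":0},{"dx":0,"dy":0,"dz":0,"wx":0,"wy":0,"wz":0},{"dx":0,"dy":0,"dz":-0.4,"wx":0,"wy":0,"wz":0},{"dx":0,"dy":0,"dz":-0.9,"wx":0,"wy":0,"wz":0},{"dx":0,"dy":0,"dz":-0.9,"wx":0,"wy":0,"wz":0},{"dx":-0.9,"dy":0,"dz":-0.3,"wx":0,"wy":0,"wz":0},{"dx":-0.9,"dy":0,"dz":0,"wx":0,"wy":0,"wz":0},{"dx":-0.4,"dy":0,"dz":0,"wx":0,"wy":0,"wz":0},{"dx":0,"dy":0,"dz":0,"wx":0,"wy":0,"wz":0},{"dx":0,"dy":0,"dz":0,"wx":0,"wy":0,"wz":0}]' 0.4
python3 - <<'E'
from h import *
C=NEST-.062*BY
pw,dw,cw=snap('wrist')
out=[]
for c,p,d,ci in (('wrist',pw,dw,cw),)+tuple((c,)+snap(c) for c in('scene','side')):
    A=pts(d,ci,c=='wrist');v=A[:,:2]-C;bx=v@BX;by=v@BY
    print(c)
    for nm,k in (('nose',(by>.04)&(by<.085)&(abs(bx)<.02)&(A[:,2]>.03)&(A[:,2]<.16)),('nut',(np.hypot(bx,by)<.022)&(A[:,2]>.06)&(A[:,2]<.13)),('bar',(by>.022)&(by<.045)&(abs(bx)<.015)&(A[:,2]>.045)&(A[:,2]<.1))):
        h,_=np.histogram(A[k,2],np.arange(.03,.16,.004));print(' ',nm,k.sum(),h, 'x',np.percentile(bx[k],[5,95]).round(3),'y',np.percentile(by[k],[5,95]).round(3))
    if c!='wrist':
        P=np.append(NEST,.05);q=np.array(ci['R'])@P+ci['t'];u=int(ci['fx']*q[0]/q[2]+ci['cx']);w=int(ci['fy']*q[1]/q[2]+ci['cy'])
        out.append(cv2.resize(p[w-35:w+35,u-45:u+45],(400,311),interpolation=cv2.INTER_CUBIC))
    else: out.append(cv2.resize(p,(400,300)))
cv2.imwrite('pics/c12.png',np.vstack([np.hstack(out[1:]),np.hstack([out[0],out[0]*0])])[:600])
go([*C,.2])
E
```

```text
t: 52.83
eef_pos: [0.6101, -0.1569, 0.2159]
eef_rot: [-0.0, 0.245, 0.97, 0.001]
contact_force: [-0.1, 1.2, -0.7]
finger_gap: 0.397
finger_force: 0.0
wrist
  nose 1483 [  2   3  60 441   0   0   0   0   1   2  88 151   6  55 343  51   0   0
   0   0   0   0   0   0   0   0   0   4 194  82   0   0] x [-0.013  0.013] y [0.042 0.083]
  nut 1633 [  0   0   0   0   0   0   0   0   0   0  23  48  11  39  58 121 906  24
  38  27  34 273  31   0   0   0   0   0   0   0   0   0] x [-0.017  0.016] y [-0.008  0.019]
  bar 487 [  0   0   0   2   0   0   0   0   0   0 198 287   0   0   0   0   0   0
   0   0   0   0   0   0   0   0   0   0   0   0   0   0] x [-0.009  0.008] y [0.023 0.044]
scene
  nose 585 [ 20  15  22 172  15   5   7   0   2  17  22  45  12  23  44  40  10   7
   5   5   6   4   9  10   7   8   9   7  16  21   0   0] x [-0.006  0.015] y [0.043 0.08 ]
  nut 426 [  0   0   0   0   0   0   0   0  10  19  25  21   3  17  22  28 147  35
  13  14  10  26  36   0   0   0   0   0   0   0   0   0] x [-0.007  0.02 ] y [-0.017  0.017]
  bar 126 [ 0  0  0 13  5  0  0  0  2 14 20 69  3  0  0  0  0  0  0  0  0  0  0  0
  0  0  0  0  0  0  0  0] x [-0.006  0.01 ] y [0.023 0.044]
side
  nose 459 [ 16  20  42 113   4   4   6   0   8  18  28  20   9  20  42  14   7   5
   4   7   4   6   7   4   7   7   7   6  16   8   0   0] x [-0.006  0.017] y [0.043 0.079]
  nut 323 [ 0  0  0  0  0  0  0  1 11 20 32  8  8 14 11 41 94 12 11  9 13 36  2  0
  0  0  0  0  0  0  0  0] x [-0.005  0.02 ] y [-0.016  0.018]
  bar 89 [ 0  0  0  2  0  0  0  0  7 10 46 24  0  0  0  0  0  0  0  0  0  0  0  0
  0  0  0  0  0  0  0  0] x [-0.006  0.012] y [0.024 0.044]
total rows units dx,dy,dz: [ 3.79 -0.05  0.41]  yaw_y 61.8 tilt -1.000
```

View pics/c12.png

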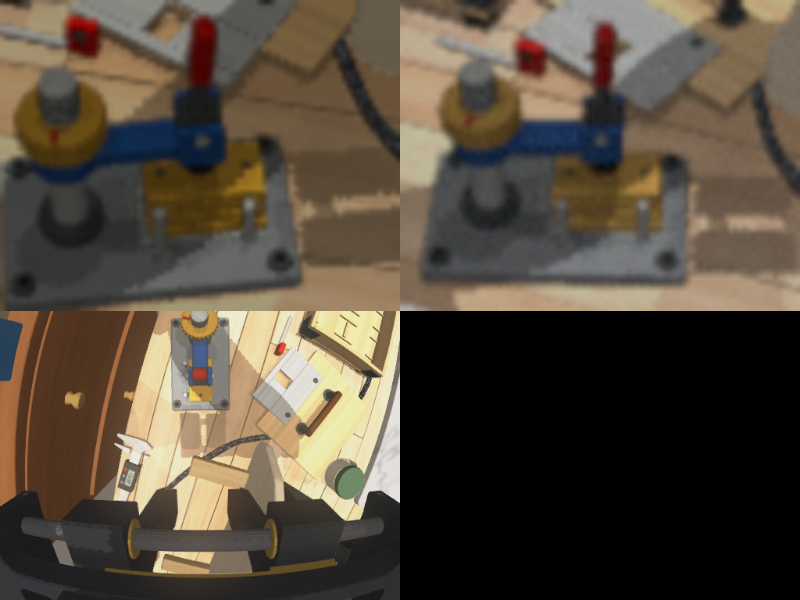

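The crops show the arm over the stack with the foot just above the top blank and the lever upright, and the wrist view shows the lid and pin undisturbed. I'll find the nut's zero stop first as a height reference, starting by going over the nut.

```bash
cat >> h.py <<'E'
def nutz():
    C=NEST-.062*BY;p,d,ci=snap('wrist');A=pts(d,ci,True);v=A[:,:2]-C;bx=v@BX;by=v@BY;rr=np.hypot(bx,by)
    f=lambda k:(round(float(np.median(A[k,2]))*1000,2),int(k.sum()))
    print('nut top',f((rr>.011)&(rr<.019)&(A[:,2]>.08)&(A[:,2]<.105)),'bar',f((by>.024)&(by<.045)&(abs(bx)<.007)&(A[:,2]>.05)&(A[:,2]<.09)),'col',f((rr<.007)&(A[:,2]>.107)&(A[:,2]<.13)))
    return p,d,ci
E
python3 -c "
from h import *
nutz()"
python3 -m jog '[{"dx":0.95,"dy":-0.01,"dz":0,"wx":0,"wy":0,"wz":0},{"dx":0.95,"dy":-0.01,"dz":0,"wx":0,"wy":0,"wz":0},{"dx":0.95,"dy":-0.01,"dz":0,"wx":0,"wy":0,"wz":0},{"dx":0.95,"dy":-0.01,"dz":0,"wx":0,"wy":0,"wz":0},{"dx":0,"dy":0,"dz":0,"wx":0,"wy":0,"wz":0.9},{"dx":0,"dy":0,"dz":0,"wx":0,"wy":0,"wz":0.9},{"dx":0,"dy":0,"dz":0,"wx":0,"wy":0,"wz":0.9},{"dx":0,"dy":0,"dz":0,"wx":0,"wy":0,"wz":0.9},{"dx":0,"dy":0,"dz":0,"wx":0,"wy":0,"wz":0.9},{"dx":0,"dy":0,"dz":0,"wx":0,"wy":0,"wz":0},{"dx":0,"dy":0,"dz":0,"wx":0,"wy":0,"wz":0}]' 0.7
python3 - <<'E'
from h import *
C=NEST-.062*BY
p,d,ci=nutz();A=pts(d,ci,True);v=A[:,:2]-C
k=(np.hypot(*v.T)<.03)&(A[:,2]>.09)&(A[:,2]<.1);print('nut rect',rect(A[k]))
k=(np.hypot(*v.T)<.02)&(A[:,2]>.11)&(A[:,2]<.125);print('col rect',rect(A[k]))
go([*C,.097],np.radians(35))
E
```

```text
nut top (95.43, 755) bar (74.52, 331) col (117.11, 223)
t: 53.95
eef_pos: [0.475, -0.0868, 0.2166]
eef_rot: [0.0, 0.463, 0.886, -0.0]
contact_force: [0.4, 0.4, 0.6]
finger_gap: 0.695
finger_force: 0.0
nut top (95.52, 830) bar (74.58, 258) col (117.22, 221)
nut rect (array([ 0.474, -0.086]), array([41.2, 40.9]), -43.9)
col rect (array([ 0.4741, -0.0858]), array([17.8, 17.1]), 19.2)
total rows units dx,dy,dz: [ 0.02 -0.01  2.99]  yaw_y 34.8 tilt -1.000 wz units -0.03
```

```bash
python3 -m jog '[{"dx":0.02,"dy":0,"dz":0.8,"wx":0,"wy":0,"wz":0},{"dx":0,"dy":0,"dz":0.8,"wx":0,"wy":0,"wz":0},{"dx":0,"dy":0,"dz":0.7,"wx":0,"wy":0,"wz":0},{"dx":0,"dy":0,"dz":0.5,"wx":0,"wy":0,"wz":0},{"dx":0,"dy":0,"dz":0.24,"wx":0,"wy":0,"wz":0},{"dx":0,"dy":0,"dz":0,"wx":0,"wy":0,"wz":0},{"dx":0,"dy":0,"dz":0,"wx":0,"wy":0,"wz":0}]' 0.7
python3 -c "
from h import *
o,R=st();print(o['ft_torque']);go([.474,-.086,.095],np.radians(35))"
python3 -m jog '[{"dx":0,"dy":0,"dz":0,"wx":0,"wy":0,"wz":0},{"dx":0,"dy":0,"dz":0,"wx":0,"wy":0,"wz":0},{"dx":0,"dy":0,"dz":0,"wx":0,"wy":0,"wz":0},{"dx":0,"dy":0,"dz":0,"wx":0,"wy":0,"wz":0},{"dx":0,"dy":0,"dz":0,"wx":0,"wy":0,"wz":0}]' 0.3
python3 -c "
from h import *
o,R=st();print(o['ft_torque'])"
```

```text
t: 54.58
eef_pos: [0.4748, -0.0863, 0.0945]
eef_rot: [-0.001, 0.464, 0.886, -0.0]
contact_force: [0.5, -0.1, 0.1]
finger_gap: 0.7
finger_force: 0.0
[-0.06345837  0.01324291  0.02301697]
total rows units dx,dy,dz: [ 0.02 -0.01 -0.01]  yaw_y 34.7 tilt -1.000 wz units -0.05
t: 55.0
eef_pos: [0.4741, -0.0878, 0.0953]
eef_rot: [-0.0, 0.465, 0.885, -0.001]
contact_force: [-3.5, -2.7, 6.8]
finger_gap: 0.441
finger_force: 30.0
[-0.4772152   0.59250165 -0.00330435]
```

```bash
python3 -m jog '[{"dx":0,"dy":0,"dz":0,"wx":0,"wy":0,"wz":-0.6},{"dx":0,"dy":0,"dz":0,"wx":0,"wy":0,"wz":-0.6},{"dx":0,"dy":0,"dz":0,"wx":0,"wy":0,"wz":0},{"dx":0,"dy":0,"dz":0,"wx":0,"wy":0,"wz":0}]' 0.3
python3 -c "
from h import *
o,R=st();print(o['ft_torque']);go([.474,-.086,.095],np.radians(35))"
python3 -m jog '[{"dx":0,"dy":0,"dz":0,"wx":0,"wy":0,"wz":-0.6},{"dx":0,"dy":0,"dz":0,"wx":0,"wy":0,"wz":-0.6},{"dx":0,"dy":0,"dz":0,"wx":0,"wy":0,"wz":0},{"dx":0,"dy":0,"dz":0,"wx":0,"wy":0,"wz":0}]' 0.3
python3 -c "
from h import *
o,R=st();print(o['ft_torque']);go([.474,-.086,.095],np.radians(35))"
```

```text
t: 55.33
eef_pos: [0.4743, -0.0876, 0.0956]
eef_rot: [0.0, 0.409, 0.913, -0.001]
contact_force: [-4.6, -1.6, 10.0]
finger_gap: 0.444
finger_force: 30.0
[-0.42414015  0.70092801 -0.02148758]
total rows units dx,dy,dz: [0.03 0.02 0.02]  yaw_y 41.8 tilt -1.000 wz units 1.13
t: 55.67
eef_pos: [0.4745, -0.0875, 0.0959]
eef_rot: [0.0, 0.351, 0.936, -0.001]
contact_force: [-2.5, -1.3, 12.9]
finger_gap: 0.447
finger_force: 30.0
[-0.20740397  0.74874706 -0.35966791]
total rows units dx,dy,dz: [0.03 0.02 0.02]  yaw_y 48.9 tilt -1.000 wz units 2.32
```

```bash
python3 -m jog '[{"dx":0,"dy":0,"dz":-0.02,"wx":0,"wy":0,"wz":-0.6},{"dx":0,"dy":0,"dz":0,"wx":0,"wy":0,"wz":-0.6},{"dx":0,"dy":0,"dz":0,"wx":0,"wy":0,"wz":0},{"dx":0,"dy":0,"dz":0,"wx":0,"wy":0,"wz":0}]' 0.3
python3 -c "
from h import *
o,R=st();print(o['ft_torque']);go([.474,-.086,.095],np.radians(35))"
python3 -m jog '[{"dx":0,"dy":0,"dz":-0.02,"wx":0,"wy":0,"wz":-0.6},{"dx":0,"dy":0,"dz":0,"wx":0,"wy":0,"wz":-0.6},{"dx":0,"dy":0,"dz":0,"wx":0,"wy":0,"wz":0},{"dx":0,"dy":0,"dz":0,"wx":0,"wy":0,"wz":0}]' 0.3
python3 -c "
from h import *
o,R=st();print(o['ft_torque']);go([.474,-.086,.095],np.radians(35))"
```

```text
t: 56.0
eef_pos: [0.4746, -0.0872, 0.096]
eef_rot: [-0.0, 0.292, 0.956, -0.0]
contact_force: [-3.6, -0.3, 6.5]
finger_gap: 0.441
finger_force: 30.0
[-0.16562795  0.48386539 -0.47546012]
total rows units dx,dy,dz: [0.03 0.02 0.02]  yaw_y 56.0 tilt -1.000 wz units 3.50
t: 56.33
eef_pos: [0.4748, -0.087, 0.0962]
eef_rot: [-0.0, 0.232, 0.973, -0.0]
contact_force: [-1.1, -1.4, -1.4]
finger_gap: 0.447
finger_force: 30.0
[-0.22606473  0.15626104 -0.40520624]
total rows units dx,dy,dz: [0.03 0.01 0.03]  yaw_y 63.2 tilt -1.000 wz units 4.70
```

```bash
python3 -m jog '[{"dx":0,"dy":0,"dz":0,"wx":0,"wy":0,"wz":-0.6},{"dx":0,"dy":0,"dz":0,"wx":0,"wy":0,"wz":-0.6},{"dx":0,"dy":0,"dz":0,"wx":0,"wy":0,"wz":-0.6},{"dx":0,"dy":0,"dz":0,"wx":0,"wy":0,"wz":-0.6},{"dx":0,"dy":0,"dz":0,"wx":0,"wy":0,"wz":-0.6},{"dx":0,"dy":0,"dz":0,"wx":0,"wy":0,"wz":-0.6},{"dx":0,"dy":0,"dz":0,"wx":0,"wy":0,"wz":-0.6},{"dx":0,"dy":0,"dz":0,"wx":0,"wy":0,"wz":0},{"dx":0,"dy":0,"dz":0,"wx":0,"wy":0,"wz":0}]' 0.3
python3 -c "
from h import *
o,R=st();print(o['ft_torque'],o['contact_force']);go([.474,-.086,.095],np.radians(35))"
python3 -m jog '[{"dx":0,"dy":0,"dz":0,"wx":0,"wy":0,"wz":0},{"dx":0,"dy":0,"dz":0,"wx":0,"wy":0,"wz":0},{"dx":0,"dy":0,"dz":0,"wx":0,"wy":0,"wz":0},{"dx":0,"dy":0,"dz":-0.5,"wx":0,"wy":0,"wz":0},{"dx":0,"dy":0,"dz":-0.9,"wx":0,"wy":0,"wz":0},{"dx":0,"dy":0,"dz":-0.9,"wx":0,"wy":0,"wz":0},{"dx":0,"dy":0,"dz":-0.7,"wx":0,"wy":0,"wz":0},{"dx":0,"dy":0,"dz":0,"wx":0,"wy":0,"wz":0},{"dx":0,"dy":0,"dz":0,"wx":0,"wy":0,"wz":0}]' 0.7
python3 - <<'E'
from h import *
p,d,ci=nutz();cv2.imwrite('pics/w13.png',p);go([.474,-.086,.095],np.radians(89))
A=pts(d,ci,True);C=np.array([.474,-.086]);v=A[:,:2]-C;k=(A[:,2]>.06)&(A[:,2]<.079)&(np.hypot(*v.T)<.05)&(np.hypot(*v.T)>.024)
q=v[k];print('arm dir swing deg',np.degrees(np.arctan2(np.median(q@BX),np.median(q@BY))),k.sum())
E
```

```text
t: 57.08
eef_pos: [0.4751, -0.0862, 0.0962]
eef_rot: [0.0, 0.013, 1.0, 0.001]
contact_force: [0.2, 0.1, -5.3]
finger_gap: 0.447
finger_force: 30.0
[ 0.31492191  0.00714518 -0.45870668] [ 0.17729264  0.10218353 -5.29304703]
total rows units dx,dy,dz: [0.03 0.   0.03]  yaw_y 88.5 tilt -1.000 wz units 8.91
t: 57.83
eef_pos: [0.476, -0.0867, 0.2177]
eef_rot: [0.002, 0.012, 1.0, -0.0]
contact_force: [-0.1, 0.3, -0.1]
finger_gap: 0.697
finger_force: 0.0
nut top (96.23, 838) bar (75.27, 257) col (117.29, 223)
total rows units dx,dy,dz: [0.03 0.03 3.04]  yaw_y 88.6 tilt -1.000 wz units -0.07
arm dir swing deg 1.6239866623923567 408
```

The nut rose only 0.70 mm before it slipped, so it is at its zero stop now (started at N ≈ 0.22) and the foot is at z = 0.050. The foot has to come down 6.0 mm, about 108° clockwise in two strokes.

```bash
python3 -m jog '[{"dx":0.02,"dy":0.01,"dz":0.8,"wx":0,"wy":0,"wz":0},{"dx":0,"dy":0,"dz":0.8,"wx":0,"wy":0,"wz":0},{"dx":0,"dy":0,"dz":0.7,"wx":0,"wy":0,"wz":0},{"dx":0,"dy":0,"dz":0.5,"wx":0,"wy":0,"wz":0},{"dx":0,"dy":0,"dz":0.22,"wx":0,"wy":0,"wz":0},{"dx":0,"dy":0,"dz":0,"wx":0,"wy":0,"wz":0},{"dx":0,"dy":0,"dz":0,"wx":0,"wy":0,"wz":0}]' 0.7
python3 -m jog '[{"dx":0,"dy":0,"dz":0,"wx":0,"wy":0,"wz":0},{"dx":0,"dy":0,"dz":0,"wx":0,"wy":0,"wz":0},{"dx":0,"dy":0,"dz":0,"wx":0,"wy":0,"wz":0},{"dx":0,"dy":0,"dz":0,"wx":0,"wy":0,"wz":0},{"dx":0,"dy":0,"dz":0,"wx":0,"wy":0,"wz":0}]' 0.3
python3 -m jog '[{"dx":0,"dy":0,"dz":0.006,"wx":0,"wy":0,"wz":0.75},{"dx":0,"dy":0,"dz":0.006,"wx":0,"wy":0,"wz":0.75},{"dx":0,"dy":0,"dz":0.006,"wx":0,"wy":0,"wz":0.75},{"dx":0,"dy":0,"dz":0.006,"wx":0,"wy":0,"wz":0.75},{"dx":0,"dy":0,"dz":0.006,"wx":0,"wy":0,"wz":0.75},{"dx":0,"dy":0,"dz":0.006,"wx":0,"wy":0,"wz":0.75},{"dx":0,"dy":0,"dz":0.006,"wx":0,"wy":0,"wz":0.75},{"dx":0,"dy":0,"dz":0.006,"wx":0,"wy":0,"wz":0.75},{"dx":0,"dy":0,"dz":0.006,"wx":0,"wy":0,"wz":0.75},{"dx":0,"dy":0,"dz":0.006,"wx":0,"wy":0,"wz":0.75},{"dx":0,"dy":0,"dz":0.006,"wx":0,"wy":0,"wz":0.75},{"dx":0,"dy":0,"dz":0.006,"wx":0,"wy":0,"wz":0.75}]' 0.3
python3 -c "
from h import *
o,R=st();print(o['ft_torque'],o['contact_force']);go([.474,-.086,.095],np.radians(35))"
python3 -m jog '[{"dx":0,"dy":0,"dz":0,"wx":0,"wy":0,"wz":0},{"dx":0,"dy":0,"dz":0,"wx":0,"wy":0,"wz":0},{"dx":0,"dy":0,"dz":0,"wx":0,"wy":0,"wz":0},{"dx":0,"dy":0,"dz":0,"wx":0,"wy":0,"wz":0},{"dx":0,"dy":0,"dz":-0.5,"wx":0,"wy":0,"wz":0},{"dx":0,"dy":0,"dz":-0.9,"wx":0,"wy":0,"wz":0},{"dx":0,"dy":0,"dz":-0.9,"wx":0,"wy":0,"wz":0},{"dx":0,"dy":0,"dz":-0.7,"wx":0,"wy":0,"wz":0},{"dx":0,"dy":0,"dz":0,"wx":0,"wy":0,"wz":0},{"dx":0,"dy":0,"dz":0,"wx":0,"wy":0,"wz":0}]' 0.7
cat >> h.py <<'E'
def swing(A):
    C=np.array([.474,-.086]);v=A[:,:2]-C;k=(A[:,2]>.055)&(A[:,2]<.079)&(np.hypot(*v.T)<.05)&(np.hypot(*v.T)>.024)
    q=v[k];print('arm swing deg (1.6 = stop)',np.degrees(np.arctan2(np.median(q@BX),np.median(q@BY))),k.sum())
E
python3 - <<'E'
from h import *
p,d,ci=nutz();swing(pts(d,ci,True));go([.474,-.086,.093],np.radians(89))
E
```

```text
t: 58.47
eef_pos: [0.4732, -0.0859, 0.0944]
eef_rot: [-0.002, 0.012, 1.0, 0.0]
contact_force: [0.4, 0.3, 1.1]
finger_gap: 0.702
finger_force: 0.0
t: 58.88
eef_pos: [0.4746, -0.0862, 0.0961]
eef_rot: [0.001, 0.012, 1.0, 0.0]
contact_force: [0.1, 0.8, 2.7]
finger_gap: 0.448
finger_force: 30.0
t: 59.88
eef_pos: [0.4739, -0.0875, 0.0931]
eef_rot: [0.0, 0.467, 0.885, -0.001]
contact_force: [-1.4, -3.1, 3.6]
finger_gap: 0.444
finger_force: 30.0
[-0.49311658  0.22615446  0.15811953] [-1.41748674 -3.11944931  3.64788438]
total rows units dx,dy,dz: [ 0.03  0.02 -0.05]  yaw_y 34.4 tilt -1.000 wz units -0.10
t: 60.72
eef_pos: [0.4751, -0.0864, 0.2139]
eef_rot: [0.002, 0.465, 0.886, 0.001]
contact_force: [0.0, -0.2, 1.1]
finger_gap: 0.702
finger_force: 0.0
nut top (93.28, 806) bar (72.25, 263) col (117.27, 226)
arm swing deg (1.6 = stop) -1.307095402866678 416
total rows units dx,dy,dz: [0.01 0.   2.99]  yaw_y 34.6 tilt -1.000 wz units -9.06
```

```bash
python3 -m jog '[{"dx":0,"dy":0,"dz":0,"wx":0,"wy":0,"wz":-0.9},{"dx":0,"dy":0,"dz":0,"wx":0,"wy":0,"wz":-0.9},{"dx":0,"dy":0,"dz":0,"wx":0,"wy":0,"wz":-0.9},{"dx":0,"dy":0,"dz":0,"wx":0,"wy":0,"wz":-0.9},{"dx":0,"dy":0,"dz":0,"wx":0,"wy":0,"wz":-0.9},{"dx":0,"dy":0,"dz":0,"wx":0,"wy":0,"wz":-0.9},{"dx":0,"dy":0,"dz":0,"wx":0,"wy":0,"wz":-0.9},{"dx":0,"dy":0,"dz":0,"wx":0,"wy":0,"wz":-0.9},{"dx":0,"dy":0,"dz":0,"wx":0,"wy":0,"wz":-0.9},{"dx":0,"dy":0,"dz":0,"wx":0,"wy":0,"wz":-0.9},{"dx":0,"dy":0,"dz":0,"wx":0,"wy":0,"wz":0},{"dx":0,"dy":0,"dz":0,"wx":0,"wy":0,"wz":0}]' 0.7
python3 -m jog '[{"dx":0.02,"dy":0,"dz":0.8,"wx":0,"wy":0,"wz":0},{"dx":0,"dy":0,"dz":0.8,"wx":0,"wy":0,"wz":0},{"dx":0,"dy":0,"dz":0.7,"wx":0,"wy":0,"wz":0},{"dx":0,"dy":0,"dz":0.5,"wx":0,"wy":0,"wz":0},{"dx":0,"dy":0,"dz":0.2,"wx":0,"wy":0,"wz":0},{"dx":0,"dy":0,"dz":0,"wx":0,"wy":0,"wz":0},{"dx":0,"dy":0,"dz":0,"wx":0,"wy":0,"wz":0}]' 0.7
python3 -m jog '[{"dx":0,"dy":0,"dz":0,"wx":0,"wy":0,"wz":0},{"dx":0,"dy":0,"dz":0,"wx":0,"wy":0,"wz":0},{"dx":0,"dy":0,"dz":0,"wx":0,"wy":0,"wz":0},{"dx":0,"dy":0,"dz":0,"wx":0,"wy":0,"wz":0},{"dx":0,"dy":0,"dz":0,"wx":0,"wy":0,"wz":0}]' 0.3
python3 -c "
from h import *
go([.474,-.086,.093],np.radians(35))"
```

```text
t: 61.77
eef_pos: [0.4734, -0.0861, 0.2113]
eef_rot: [-0.001, 0.013, 1.0, 0.0]
contact_force: [0.7, 1.1, -0.0]
finger_gap: 0.705
finger_force: 0.0
t: 62.35
eef_pos: [0.473, -0.0859, 0.0922]
eef_rot: [-0.001, 0.012, 1.0, 0.0]
contact_force: [0.6, -0.6, -1.2]
finger_gap: 0.7
finger_force: 0.0
t: 62.77
eef_pos: [0.4739, -0.0861, 0.0933]
eef_rot: [0.001, 0.012, 1.0, 0.0]
contact_force: [-0.7, -0.1, 3.4]
finger_gap: 0.442
finger_force: 30.0
total rows units dx,dy,dz: [-0.    0.    0.01]  yaw_y 88.6 tilt -1.000 wz units 8.93
```

```bash
python3 -m jog '[{"dx":0,"dy":0,"dz":0.006,"wx":0,"wy":0,"wz":0.75},{"dx":0,"dy":0,"dz":0.006,"wx":0,"wy":0,"wz":0.75},{"dx":0,"dy":0,"dz":0.006,"wx":0,"wy":0,"wz":0.75},{"dx":0,"dy":0,"dz":0.006,"wx":0,"wy":0,"wz":0.75},{"dx":0,"dy":0,"dz":0.006,"wx":0,"wy":0,"wz":0.75},{"dx":0,"dy":0,"dz":0.006,"wx":0,"wy":0,"wz":0.75},{"dx":0,"dy":0,"dz":0.006,"wx":0,"wy":0,"wz":0.75},{"dx":0,"dy":0,"dz":0.006,"wx":0,"wy":0,"wz":0.75},{"dx":0,"dy":0,"dz":0.006,"wx":0,"wy":0,"wz":0.75},{"dx":0,"dy":0,"dz":0.006,"wx":0,"wy":0,"wz":0.75},{"dx":0,"dy":0,"dz":0.006,"wx":0,"wy":0,"wz":0.75},{"dx":0,"dy":0,"dz":0.006,"wx":0,"wy":0,"wz":0.75}]' 0.3
python3 -m jog '[{"dx":0,"dy":0,"dz":0,"wx":0,"wy":0,"wz":0},{"dx":0,"dy":0,"dz":0,"wx":0,"wy":0,"wz":0}]' 0.3
python3 -m jog '[{"dx":0,"dy":0,"dz":0,"wx":0,"wy":0,"wz":0},{"dx":0,"dy":0,"dz":0,"wx":0,"wy":0,"wz":0},{"dx":0,"dy":0,"dz":0,"wx":0,"wy":0,"wz":0},{"dx":0,"dy":0,"dz":0,"wx":0,"wy":0,"wz":0},{"dx":0,"dy":0,"dz":-0.5,"wx":0,"wy":0,"wz":0},{"dx":0,"dy":0,"dz":-0.9,"wx":0,"wy":0,"wz":0},{"dx":0,"dy":0,"dz":-0.9,"wx":0,"wy":0,"wz":0},{"dx":0,"dy":0,"dz":-0.7,"wx":0,"wy":0,"wz":0},{"dx":0,"dy":0,"dz":0,"wx":0,"wy":0,"wz":0},{"dx":0,"dy":0,"dz":0,"wx":0,"wy":0,"wz":0}]' 0.7
python3 - <<'E'
from h import *
p,d,ci=nutz();A=pts(d,ci,True);swing(A)
hsv=cv2.cvtColor(p,cv2.COLOR_BGR2HSV);red=((hsv[...,0]<8)|(hsv[...,0]>172))&(hsv[...,1]>120)&(hsv[...,2]>50)
q=pts(d,ci,True,red);C=np.array([.474,-.086]);v=q[:,:2]-C;k=(q[:,2]>.125)&(np.hypot(*v.T)<.09);q=q[k]
if k.sum():print('lever tip',rect(q),q[:,2].max(),'swing',np.degrees(np.arctan2(np.mean(v[k]@BX),np.mean(v[k]@BY))),'r',np.hypot(*v[k].mean(0)))
go([*(C+.075*BY),.16],np.radians(62.2))
E
```

```text
t: 63.77
eef_pos: [0.4734, -0.0869, 0.0903]
eef_rot: [0.0, 0.466, 0.885, -0.001]
contact_force: [-0.3, -0.8, 4.3]
finger_gap: 0.441
finger_force: 30.0
t: 63.93
eef_pos: [0.4734, -0.0869, 0.0902]
eef_rot: [0.0, 0.464, 0.886, -0.001]
contact_force: [-0.9, -2.4, 6.6]
finger_gap: 0.444
finger_force: 30.0
t: 64.77
eef_pos: [0.4742, -0.0863, 0.2109]
eef_rot: [0.002, 0.465, 0.885, 0.001]
contact_force: [-0.6, 0.2, -1.1]
finger_gap: 0.699
finger_force: 0.0
nut top (90.29, 774) bar (69.33, 261) col (117.45, 233)
arm swing deg (1.6 = stop) -1.1760912835153627 418
lever tip (array([ 0.5305, -0.1157]), array([13.7, 10.8]), 66.1) 0.14252845025512842 swing -0.5757056045276457 r 0.06218110970682517
total rows units dx,dy,dz: [-1.66  0.89  1.24]  yaw_y 34.6 tilt -1.000 wz units -4.60
```

The bar dropped 5.94 mm, so the foot is at about 0.044, just touching, and the arm is still at its stop. Next is the lever: close the gripper and go between the column and the lever.

```bash
python3 -m jog '[{"dx":0,"dy":0,"dz":0,"wx":0,"wy":0,"wz":-0.92},{"dx":0,"dy":0,"dz":0,"wx":0,"wy":0,"wz":-0.92},{"dx":0,"dy":0,"dz":0,"wx":0,"wy":0,"wz":-0.92},{"dx":0,"dy":0,"dz":0,"wx":0,"wy":0,"wz":-0.92},{"dx":0,"dy":0,"dz":0,"wx":0,"wy":0,"wz":-0.92},{"dx":-0.5,"dy":0,"dz":0,"wx":0,"wy":0,"wz":0},{"dx":-0.5,"dy":0,"dz":0,"wx":0,"wy":0,"wz":0},{"dx":0,"dy":0,"dz":0,"wx":0,"wy":0,"wz":0},{"dx":0,"dy":0,"dz":0,"wx":0,"wy":0,"wz":0},{"dx":0,"dy":0,"dz":0,"wx":0,"wy":0,"wz":0},{"dx":0,"dy":0,"dz":0,"wx":0,"wy":0,"wz":0}]' 0
python3 -c "
from h import *
C=np.array([.474,-.086]);o,_=st();print(o['finger_gap'])
go([*(C+.040*BY),.138],np.radians(62.2))"
```

```text
t: 65.73
eef_pos: [0.5075, -0.1042, 0.2091]
eef_rot: [-0.001, 0.239, 0.971, -0.0]
contact_force: [0.2, 0.7, 0.7]
finger_gap: 0.009
finger_force: 0.0
0.008940885574051911
total rows units dx,dy,dz: [-0.05  0.01  1.78]  yaw_y 62.3 tilt -1.000 wz units 0.02
```

```bash
python3 -m jog '[{"dx":-0.03,"dy":0.01,"dz":0.6,"wx":0,"wy":0,"wz":0},{"dx":0,"dy":0,"dz":0.6,"wx":0,"wy":0,"wz":0},{"dx":0,"dy":0,"dz":0.56,"wx":0,"wy":0,"wz":0},{"dx":0,"dy":0,"dz":0,"wx":0,"wy":0,"wz":0},{"dx":0,"dy":0,"dz":0,"wx":0,"wy":0,"wz":0}]' 0
python3 -m jog '[{"dx":-0.2,"dy":0,"dz":0,"wx":0,"wy":0,"wz":0},{"dx":-0.2,"dy":0,"dz":0.02,"wx":0,"wy":0,"wz":0},{"dx":-0.2,"dy":0,"dz":0.04,"wx":0,"wy":0,"wz":0},{"dx":-0.2,"dy":0,"dz":0.06,"wx":0,"wy":0,"wz":0},{"dx":-0.15,"dy":0,"dz":0.1,"wx":0,"wy":0,"wz":0},{"dx":-0.15,"dy":0,"dz":0.12,"wx":0,"wy":0,"wz":0},{"dx":-0.13,"dy":0,"dz":0.13,"wx":0,"wy":0,"wz":0},{"dx":0,"dy":0,"dz":0,"wx":0,"wy":0,"wz":0}]' 0
python3 -c "
from h import *
C=np.array([.474,-.086]);o,_=st();v=o['eef_pos'][:2]-C
print('r',v@BY,'x',v@BX,o['eef_pos'][2],o['contact_force'])"
```

```text
t: 66.15
eef_pos: [0.5089, -0.1045, 0.139]
eef_rot: [-0.001, 0.239, 0.971, -0.0]
contact_force: [0.3, 0.2, 0.9]
finger_gap: 0.003
finger_force: 0.0
t: 66.82
eef_pos: [0.5553, -0.1287, 0.1198]
eef_rot: [0.001, 0.241, 0.971, 0.0]
contact_force: [1.1, 0.4, 2.9]
finger_gap: 0.003
finger_force: 1.4
r 0.09176011297301125 x -4.680457130424207e-06 0.11977834805832384 [1.08598791 0.36775351 2.85562052]
```

```bash
python3 -m jog '[{"dx":-0.06,"dy":0,"dz":0.18,"wx":0,"wy":0,"wz":0},{"dx":-0.06,"dy":0,"dz":0.18,"wx":0,"wy":0,"wz":0},{"dx":-0.04,"dy":0,"dz":0.12,"wx":0,"wy":0,"wz":0},{"dx":0,"dy":0,"dz":0.1,"wx":0,"wy":0,"wz":0},{"dx":0,"dy":0,"dz":0,"wx":0,"wy":0,"wz":0},{"dx":0,"dy":0,"dz":0,"wx":0,"wy":0,"wz":0}]' 0
python3 -c "
from h import *
o,_=st();print(o['eef_pos'][2],o['contact_force'])"
python3 -m jog '[{"dx":0,"dy":0,"dz":0.06,"wx":0,"wy":0,"wz":0},{"dx":0,"dy":0,"dz":0,"wx":0,"wy":0,"wz":0},{"dx":0,"dy":0,"dz":0,"wx":0,"wy":0,"wz":0}]' 0
```

```text
t: 67.32
eef_pos: [0.5616, -0.1316, 0.0988]
eef_rot: [0.003, 0.24, 0.971, -0.0]
contact_force: [1.7, -1.5, 11.2]
finger_gap: 0.008
finger_force: 5.9
0.09882620755452222 [ 1.69148384 -1.51251997 11.2302738 ]
t: 67.57
eef_pos: [0.562, -0.1317, 0.0974]
eef_rot: [0.003, 0.24, 0.971, -0.0]
contact_force: [1.1, -2.9, 17.3]
finger_gap: 0.009
finger_force: 9.1
```

```bash
python3 -m jog '[{"dx":0,"dy":0,"dz":-0.4,"wx":0,"wy":0,"wz":0},{"dx":0,"dy":0,"dz":-0.9,"wx":0,"wy":0,"wz":0},{"dx":0,"dy":0,"dz":-0.9,"wx":0,"wy":0,"wz":0},{"dx":-0.9,"dy":0,"dz":-0.8,"wx":0,"wy":0,"wz":0},{"dx":-0.4,"dy":0,"dz":0,"wx":0,"wy":0,"wz":0},{"dx":0,"dy":0,"dz":0,"wx":0,"wy":0,"wz":0},{"dx":0,"dy":0,"dz":0,"wx":0,"wy":0,"wz":0}]' 0
python3 - <<'E'
from h import *
C=np.array([.474,-.086])
p,d,ci=nutz();A=pts(d,ci,True)
hsv=cv2.cvtColor(p,cv2.COLOR_BGR2HSV);red=((hsv[...,0]<8)|(hsv[...,0]>172))&(hsv[...,1]>120)&(hsv[...,2]>50)
q=pts(d,ci,True,red);v=q[:,:2]-C;by=v@BY;bx=v@BX;k=(by>.05)&(by<.15)&(abs(bx)<.03)&(q[:,2]>.05)
s=np.polyfit(by[k],q[k,2],1);print('lever',k.sum(),'y',by[k].min(),by[k].max(),'slope',s[0],'z',q[k,2].min(),q[k,2].max(),'swing deg',np.degrees(np.arctan2(bx[k].mean(),by[k].mean())))
s1,ds,cs=snap('scene')
P=np.append(NEST,.05);w=np.array(cs['R'])@P+cs['t'];u=int(cs['fx']*w[0]/w[2]+cs['cx']);t=int(cs['fy']*w[1]/w[2]+cs['cy'])
cv2.imwrite('pics/c14.png',np.hstack([cv2.resize(p,(400,300)),cv2.resize(s1[t-60:t+45,u-80:u+60],(400,300),interpolation=cv2.INTER_CUBIC)]))
o,R=st();print(o['t'])
E
```

```text
t: 68.15
eef_pos: [0.6, -0.1532, 0.2096]
eef_rot: [-0.001, 0.24, 0.971, -0.0]
contact_force: [-0.2, 0.8, 0.3]
finger_gap: 0.004
finger_force: 0.0
nut top (90.31, 831) bar (69.29, 362) col (117.31, 245)
lever 562 y 0.0917928302563138 0.12480349620011404 slope 0.005565267442678433 z 0.07942007352803485 0.08580872551156968 swing deg 0.057231671236150784
68.25
```

View pics/c14.png

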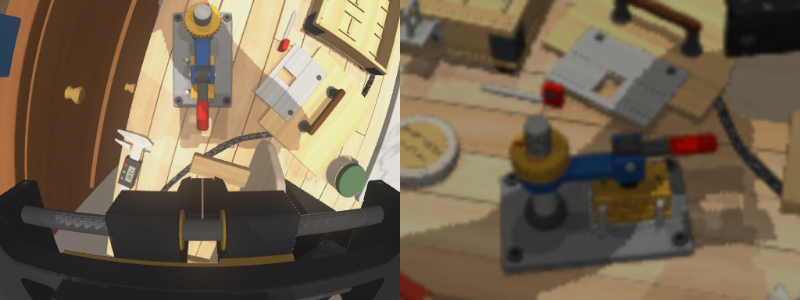

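The picture shows the lever lying flat (slope 0.006), the arm at its stop over a square stack, and the lid and pin clear. I'm handing the job in.

```bash
python3 -c "
from bench import r
print(r.job_done())"
```

```text
the job is handed in; nothing more can be done
None
```

The job is handed in at about 68 s of the 208 s allowed: the pin and lid are on the bench, all four blanks are stacked in the nest within about 1–2 mm, and the foot was set by the nut to just touch before the lever went flat. I did not get a verdict back or read the lock force directly.

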